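Put the whiteboard kit away in the desk tidy

TASK

Put the whiteboard things scattered on the riser shelf away in the desk tidy: the eraser felt side down in the plain open insert, the two markers in the insert with the long grooves, one to a groove, and the round magnet in either cell of the insert with the two square cells, each lying flat on its insert's floor. The pencils and the spare tape roll do not belong to the kit: leave them where they lie.

Things in the scene. Friction and masses are not known exactly. Their poses are not given: they have to be found in the camera images.
- board_eraser: Whiteboard eraser: white plastic block grip with rounded edges on a grey felt pad, 108 x 46 x 28 mm, about 90 g, felt down. Origin: centre of its underside; x along its 108 mm length, y across its 46 mm width, z up. Starts on the black shelf, whose top is at z = 0.100.
- marker_a: Whiteboard marker (one of two alike), 136 mm long, 18 mm thick, 22 g. Round white barrel 17 mm across, bare to grip from x = -56 to -6 mm; six-sided grey cap, 18 mm across flats, at its +x end, grey plug at the other; it does not roll. Origin: middle of its axis, 9 mm above what it lies on; x along it to the cap. Starts on the black shelf, whose top is at z = 0.100.
- marker_b: Whiteboard marker (one of two alike), 136 mm long, 18 mm thick, 22 g. Round white barrel 17 mm across, bare to grip from x = -56 to -6 mm; six-sided grey cap, 18 mm across flats, at its +x end, grey plug at the other; it does not roll. Origin: middle of its axis, 9 mm above what it lies on; x along it to the cap. Starts on the black shelf, whose top is at z = 0.100.
- magnet: Whiteboard magnet: solid round white disc 36 mm across and 16 mm high, with a grey dot on top, about 30 g; it does not stick to the aluminium shelf. Origin: centre of its underside, z up. Starts on the black shelf, whose top is at z = 0.100.
- plain_insert: Plain insert, the eraser's place: one open bay, 152 x 86 mm inside, no divider. Fixed, 158 (x) x 92 (y) x 10 mm high; one of three white inserts with grey walls, of one size, side by side (y) in a grey tray (rim 10 mm high). Origin: centre of its underside, 3 mm above the shelf top; floor 4 mm, 3 mm walls 10 mm above the origin.
- groove_insert: Grooved insert, the markers' place: a 3 mm divider along x as high as the walls makes two grooves, 152 x 41 mm, centred at y = +22 and -22 mm. Fixed, 158 (x) x 92 (y) x 10 mm high; one of three white inserts with grey walls, of one size, side by side (y) in a grey tray (rim 10 mm high). Origin: centre of its underside, 3 mm above the shelf top; floor 4 mm, 3 mm walls 10 mm above the origin.
- cell_insert: Cell insert, the magnet's place: a 3 mm divider along y as high as the walls makes two cells, 74 x 86 mm, centred at x = +38 and -38 mm. Fixed, 158 (x) x 92 (y) x 10 mm high; one of three white inserts with grey walls, of one size, side by side (y) in a grey tray (rim 10 mm high). Origin: centre of its underside, 3 mm above the shelf top; floor 4 mm, 3 mm walls 10 mm above the origin.
- pencil_a: Wooden pencil, bare brown six-sided shaft 7.5 mm thick, 150 mm long, sharpened at its +x end. Origin: middle of its axis; x along its length. A look-alike, not part of the whiteboard kit: it stays where it lies.
- pencil_b: Wooden pencil, bare brown six-sided shaft 7.5 mm thick, 150 mm long, sharpened at its +x end. Origin: middle of its axis; x along its length. A look-alike, not part of the whiteboard kit: it stays where it lies.
- tape_roll: Spare roll of clear tape lying flat: pale ring 48 mm across with a 26 mm hole, 18 mm high. Origin: centre of its underside. A look-alike, not part of the kit: it stays where it lies. (Fixed, to be left alone: a steel tape dispenser 80 mm high near the shelf's far right corner and a grey drawer unit 105 mm high on its left end.)
Not all that is in view belongs to the job. There is more than one size of the board_eraser; the job needs the smallest. Leave any white look-alike of the pencil_b alone.

How it is judged:
By the outcome, as a careful person would: the job done as asked, in the order asked, and still so for the second after the job is handed in, with the robot touching nothing.
It also fails if it takes over 104 s, if anything falls off the work surface, if the arm or the gripper's body presses on something with over 40 N, if the wrist force passes 120 N, or if a joint passes its speed limit or range.

ROBOT

A 6-joint arm with a two-finger parallel gripper is mounted at the origin on the work surface. World frame = base frame: x ahead of the robot, y to its left, z up, the work surface at z = 0. Lengths are in m, angles in rad, forces in N, time in s.
With the tool pointing down it reaches from about 0.375 to 0.9 m from the base axis. Payload 3.1 kg.
Tool frame: the origin (TCP) lies at the very end of the fingers, on their centre line; the grasp point (between the pads) lies 19 mm behind it (tcp_to_grasp is the distance from the TCP to the grasp point, in m); z points along the fingers, y is the direction in which the jaws open and shut (so a half turn about z gives the same grasp; the last joint's range is limited). The gripper opens to 85 mm and grips with 20 to 120 N. Pads are 22 mm wide; open, the fingers measure 114 mm over their backs; the gripper's body (76 mm by 85 mm) begins 54 mm behind the grasp point. The pads swing forward as they close: fully open they stand 13 mm farther back than shut.
Start: joints at [0.962, 0.527, 1.433, -0, 1.181, -0.178], TCP at [0.261, 0.568, 0.201] pointing down, gripper open.
Joint ranges: [-3.08, 3.08], [-0.75, 2.2], [0.22, 2.44], [-1.43, 4.57], [0, 2.65], [-2.85, 2.85]. Speed limits (rad/s): [2.79, 2.79, 3.14, 3.14, 3.14, 3.14].

INTERFACE

Orientations are given as a unit quaternion [x, y, z, w].
In Python, from station import sense, snapshot, camera_info, sign_off, tcp_to_grasp gives the robot as it stands.
- The arm moves only by the shell command python3 -m inch 'ROWS' [FORCE]. ROWS is JSON, a list of rows, each a list of 3 entries, a list of its own where there are three numbers: the closure, from -1 (fully open) to 1 (shut), so that 0 is half open, then the shift along the tool's x, y, z normalised to -1 to 1, where 1 is 10 cm, then the turn, a rotation vector about the tool's x, y, z normalised to -1 to 1, where 1 is 360 degrees. In form: [[jaw, [dx, dy, dz], [ax, ay, az]], ...]. A call has 1 to 20 rows; each row is the pose to reach, as a shift and turn from the pose commanded when the call began, along the tool's axes at that moment, turning the shorter way round; what a row does not reach only later rows make up. A row lasts 1/10 s, in which the tool goes at most 50 mm and 8.59 degrees, less where a joint would pass 70% of its speed; a pose out of reach is approached as far as the arm can. A call with a number of a shift or a turn outside -1 to 1 is refused whole. A call with a gripper value outside its range is refused whole. The fingers move at their own pace and stop on an object; FORCE is the grip in N (left out, the last holds). Time passes only in rows, so rows that repeat a pose let the fingers close. It gives the time, the measured TCP pose, the force and the opening at its end, in the units of the state.
- sense(): the state, without advancing time (a new reading comes with each control period).
- snapshot(name): name is "side" or "top"; returns (picture, depth): 384x512x3 uint8, blue, green, red; 384x512 float32, m along the optical axis (not along the pixel's ray), 0 where there is no reading.
- camera_info(name): a dict with "K" (3x3 intrinsics, pixels), "origin" and "orientation" of the camera in the world. Camera axes: x right, y down, z forward; pixel columns grow to the right and rows downward; lengths in m; the calibration is good to about 2 mm. A picture is of the moment at which its call begins. camera_info takes no time and is no camera call.
- sign_off(): hands the job in, once; it reports no verdict.
The state is a dict: "t": time; "q": joint angles; "qd": joint speeds; "tau": joint torques, N m; "tcp_pos": TCP position; "tool_rot": TCP orientation; "force": force on the tool from outside, world axes, zero at the start; "ft_torque": the same for the moment, N m; "finger_gap": opening from 0.0 (shut) to 1.0 (fully open).
Only numpy, scipy, OpenCV 4.12 (cv2) and the standard library are available. Lean on these libraries where they do the work, as an engineer would, in place of code of your own. Each camera call takes 0.05 s, during which the arm holds its last target.

## Working session

There is one attempt and no reset: what is moved stays moved. The work goes in short steps, Python scripts to look and compute and a shell command to move; the robot and the scene stay as the last step left them, time stands still between calls to the robot, and variables do not carry over. Pictures are saved under pics/ and viewed, and the job is handed in when it is done.

```bash
ls; mkdir -p pics
python3 - <<'E'
from station import sense, snapshot, camera_info, tcp_to_grasp
import cv2, numpy as np
print(sense()); print(tcp_to_grasp)
for n in ("side","top"):
    print(n,camera_info(n))
    p,d=snapshot(n); cv2.imwrite(f"pics/{n}0.png",p); np.save(f"pics/{n}0.npy",d)
E
```

```text
pics
{'t': 0.0, 'q': array([ 9.61512165e-01,  5.28464802e-01,  1.43392738e+00,  1.24103163e-05,
        1.18136846e+00, -1.78480377e-01]), 'qd': array([-6.81971957e-05, -2.80344079e-03, -1.24404270e-03, -6.62282048e-04,
        5.44022405e-04,  2.60795435e-03]), 'tau': array([-2.75239599e-04, -4.42347622e+01, -1.78022039e+01, -1.94510535e-04,
        8.46285751e-03, -1.19452420e-05]), 'tcp_pos': array([0.26050334, 0.56725946, 0.20012654]), 'tool_rot': array([ 2.13742232e-01,  9.76889494e-01, -9.98783048e-04, -4.21308483e-04]), 'force': array([-0.66692117, -0.20126783, -0.30902924]), 'ft_torque': array([ 0.02841645, -0.03768903, -0.01611551]), 'finger_gap': 1.000994464063643}
0.0187
side {'K': array([[436.20822423,   0.        , 260.7833706 ],
       [  0.        , 436.20822423, 187.21138409],
       [  0.        ,   0.        ,   1.        ]]), 'origin': array([ 0.04185694, -0.76632633,  1.07232343]), 'orientation': array([ 0.88326449, -0.31300002,  0.11981955, -0.32789953])}
top {'K': array([[434.71368535,   0.        , 262.8303118 ],
       [  0.        , 434.71368535, 194.64638996],
       [  0.        ,   0.        ,   1.        ]]), 'origin': array([ 0.47081998, -0.13274624,  1.32453579]), 'orientation': array([-0.70245269,  0.71053709, -0.02031408,  0.03584133])}
```

Run:
```python
import cv2
p=cv2.imread("pics/top0.png"); cv2.imwrite("pics/top0b.png",cv2.resize(p,(800,600),interpolation=cv2.INTER_CUBIC))
```

```text
(no output)
```

View pics/top0b.png

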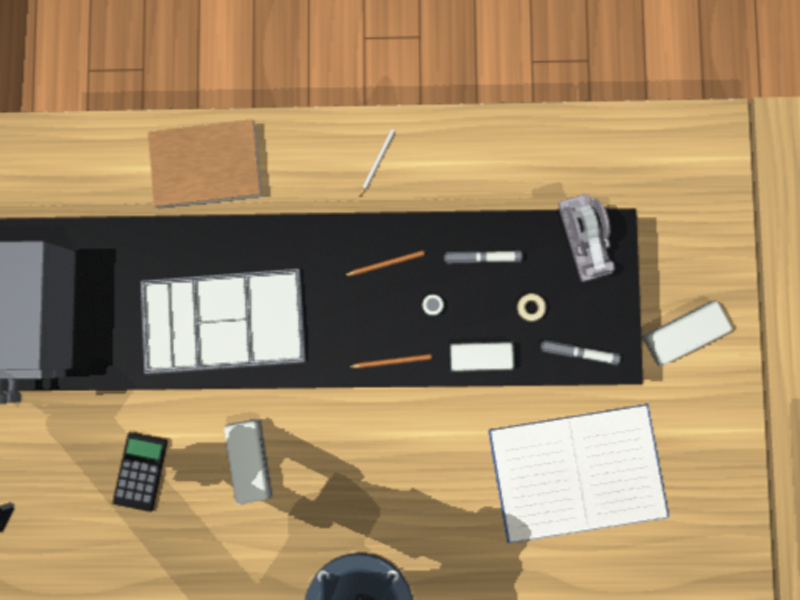

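View pics/side0.png

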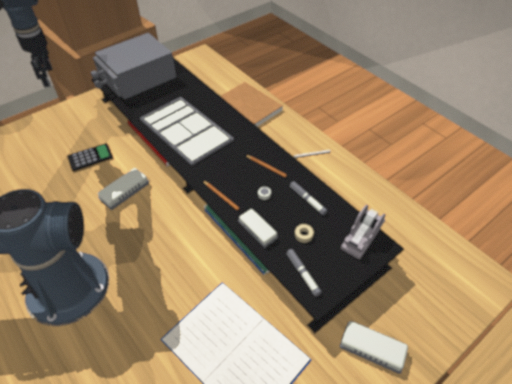

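The top view, in 800x600 px, shows the tray at (222,320), with grooves on the left, cells in the middle and plain on the right. The scattered items lie to the right of the tray.

- **Eraser candidates:** the white block on the shelf at (482,356), the larger block off the shelf at (690,332), and the grey one on the table at (248,460).
- **Marker candidates:** (483,257) and (580,353). The white pencil at (378,162) and the brown pencils at (386,263) and (391,361) are not markers.
- **Magnet candidates:** (432,304), which has a grey dot. (531,306) is the tape roll.

Next I'll measure them.

```bash
cat > h.py <<'E'
import numpy as np, cv2
from station import camera_info
from scipy.spatial.transform import Rotation as R
def cam(n):
    c=camera_info(n); return c["K"],np.array(c["origin"]),R.from_quat(c["orientation"]).as_matrix()
def ray(n,uv,z):
    K,o,M=cam(n); uv=np.atleast_2d(np.asarray(uv,float))
    d=(M@np.linalg.inv(K)@np.c_[uv,np.ones(len(uv))].T).T
    return o+d*((z-o[2])/d[:,2])[:,None]
def cloud(n,dep):
    K,o,M=cam(n); v,u=np.mgrid[:dep.shape[0],:dep.shape[1]]
    P=np.stack([(u-K[0,2])/K[0,0]*dep,(v-K[1,2])/K[1,1]*dep,dep],-1)
    return P@M.T+o
def proj(n,P):
    K,o,M=cam(n); p=(np.atleast_2d(P)-o)@M; q=p@K.T; return q[:,:2]/q[:,2:]
def rect(n,img,z,x0,x1,y0,y1,s):
    # ortho picture at height z: rows down = -x, cols right = -y ; s m/px
    xs=np.arange(x1,x0,-s); ys=np.arange(y1,y0,-s)
    X,Y=np.meshgrid(xs,ys,indexing='ij')
    q=proj(n,np.stack([X,Y,np.full_like(X,z)],-1).reshape(-1,3)).reshape(*X.shape,2).astype(np.float32)
    return cv2.remap(img,q[...,0],q[...,1],cv2.INTER_CUBIC)
E
python3 - <<'E'
from h import *
p=cv2.imread("pics/top0.png"); d=np.load("pics/top0.npy")
C=cloud("top",d)
for nm,(u,v) in dict(eraser=(482,356),bigr=(690,332),grey=(248,460),mA=(483,257),mB=(580,353),mag=(432,304),tape=(538,298),shelf=(400,310),table=(400,400),disp=(590,240),drawer=(20,300),pla=(275,310),cell=(222,300),wpen=(378,162)).items():
    print(nm,C[int(v*.64),int(u*.64)].round(3))
x=C[...,2]; g=np.clip((x-0.08)/0.06,0,1)
cv2.imwrite("pics/h0.png",cv2.resize((g*255).astype(np.uint8),(800,600)))
im=rect("top",p,0.118,0.48,0.78,-0.50,0.0,0.00065)
cv2.imwrite("pics/r0.png",im); print(im.shape)
im=rect("top",p,0.113,0.48,0.78,0.0,0.35,0.0006)
cv2.imwrite("pics/r1.png",im); print(im.shape)
E
```

```text
eraser [ 0.476 -0.23   0.128]
bigr [ 0.516 -0.627  0.037]
grey [0.285 0.206 0.037]
mA [ 0.652 -0.237  0.113]
mB [ 0.48  -0.404  0.116]
mag [ 0.569 -0.143  0.114]
tape [ 0.577 -0.333  0.116]
shelf [ 0.559 -0.087  0.099]
table [ 0.391 -0.082  0.001]
disp [ 0.673 -0.417  0.159]
drawer [0.575 0.55  0.203]
pla [0.561 0.138 0.109]
cell [0.579 0.235 0.109]
wpen [ 0.86  -0.04   0.011]
(462, 770, 3)
(501, 584, 3)
```

View pics/r0.png

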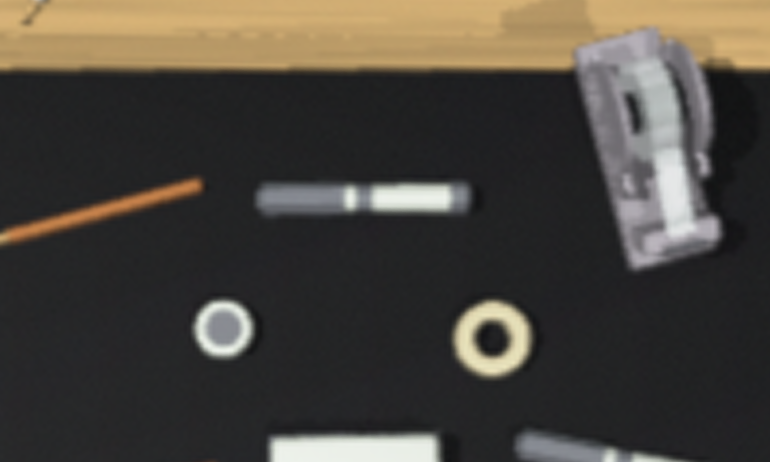

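View pics/r1.png

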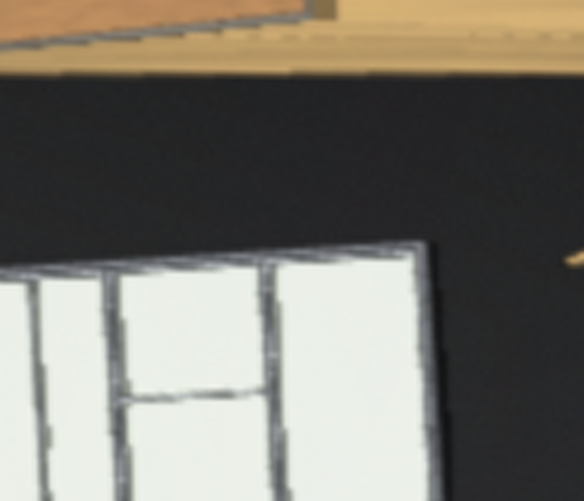

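View pics/h0.png

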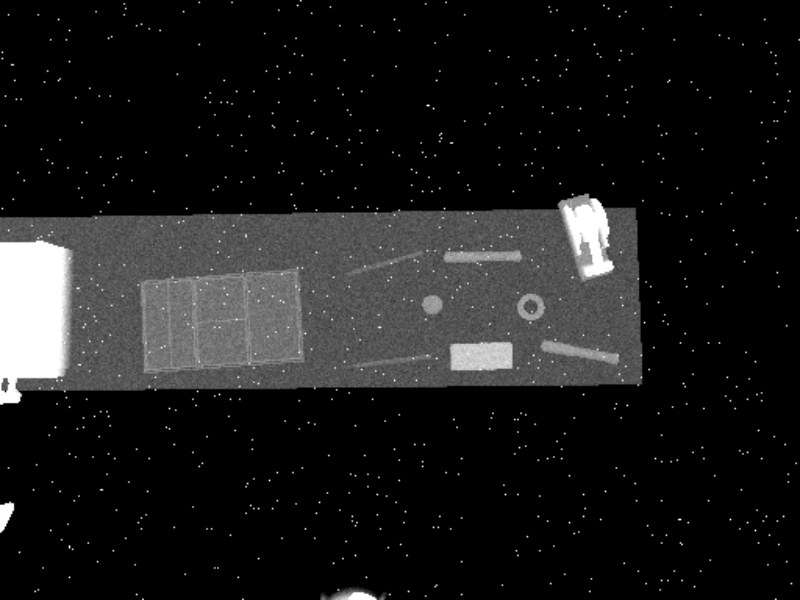

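Run:
```python
from h import *
p=cv2.imread("pics/top0.png")
big=rect("top",p,0.1,0.38,0.88,-0.52,0.40,0.0005)
hsv=cv2.cvtColor(big,cv2.COLOR_BGR2HSV)
s=0.0005
def at(z,name,x0,x1,y0,y1,thr=90):
    im=rect("top",p,z,x0,x1,y0,y1,s); g=im.max(2)
    m=(g>thr).astype(np.uint8)
    cs,_=cv2.findContours(m,cv2.RETR_EXTERNAL,cv2.CHAIN_APPROX_NONE)
    for c in cs:
        if cv2.contourArea(c)<400: continue
        (cx,cy),(w,h),a=cv2.minAreaRect(c); b=cv2.boxPoints(((cx,cy),(w,h),a))
        W=np.c_[x1-b[:,1]*s, y1-b[:,0]*s]
        e=[W[1]-W[0],W[2]-W[1]]; L=[np.linalg.norm(k) for k in e]; e=e[int(np.argmax(L))]
        print(name,"c",(round(x1-cy*s,4),round(y1-cx*s,4)),"size",np.round(L,4),"yaw long deg",round(np.degrees(np.arctan2(e[1],e[0]))%180,1))
at(0.126,"eraser",0.42,0.54,-0.31,-0.15)
at(0.109,"mA",0.62,0.69,-0.33,-0.145,70)
at(0.109,"mB",0.43,0.54,-0.49,-0.30,70)
at(0.116,"mag",0.53,0.61,-0.20,-0.10)
at(0.118,"tape",0.53,0.61,-0.39,-0.28)
at(0.11,"tray",0.42,0.70,0.05,0.42,70)
at(0.104,"pencils",0.61,0.69,-0.14,0.03,60)
at(0.104,"pencils",0.44,0.50,-0.16,0.02,60)
at(0.03,"bigE",0.42,0.60,-0.75,-0.50,190)
```

```text
eraser c (0.4215, -0.2298) size [0.1595 0.003 ] yaw long deg 90.0
eraser c (0.4735, -0.2296) size [0.1111 0.049 ] yaw long deg 90.8
mA c (0.6527, -0.2367) size [0.1406 0.0213] yaw long deg 90.5
mB c (0.4789, -0.4059) size [0.021  0.1421] yaw long deg 78.9
mB c (0.5373, -0.3207) size [0.0325 0.0055] yaw long deg 90.0
mag c (0.5665, -0.1447) size [0.0395 0.038 ] yaw long deg 90.0
tape c (0.56, -0.3195) size [0.051 0.05 ] yaw long deg 90.0
tray c (0.4217, 0.2287) size [0.3565 0.0025] yaw long deg 90.0
tray c (0.5422, 0.2353) size [0.2925 0.1717] yaw long deg 93.6
pencils c (0.6435, -0.0598) size [0.1504 0.0132] yaw long deg 105.2
pencils c (0.4665, -0.069) size [0.1502 0.0135] yaw long deg 96.4
bigE c (0.4992, -0.6452) size [0.2085 0.1575] yaw long deg 90.0
bigE c (0.567, -0.6633) size [0.1725 0.066 ] yaw long deg 90.0
```

Run:
```python
from h import *
p=cv2.imread("pics/top0.png")
im=rect("top",p,0.113,0.45,0.68,0.07,0.39,0.0004); cv2.imwrite("pics/r2.png",im)
im=rect("top",p,0.115,0.42,0.56,-0.5,-0.1,0.0005); cv2.imwrite("pics/r3.png",im)
```

```text
(no output)
```

View pics/r2.png

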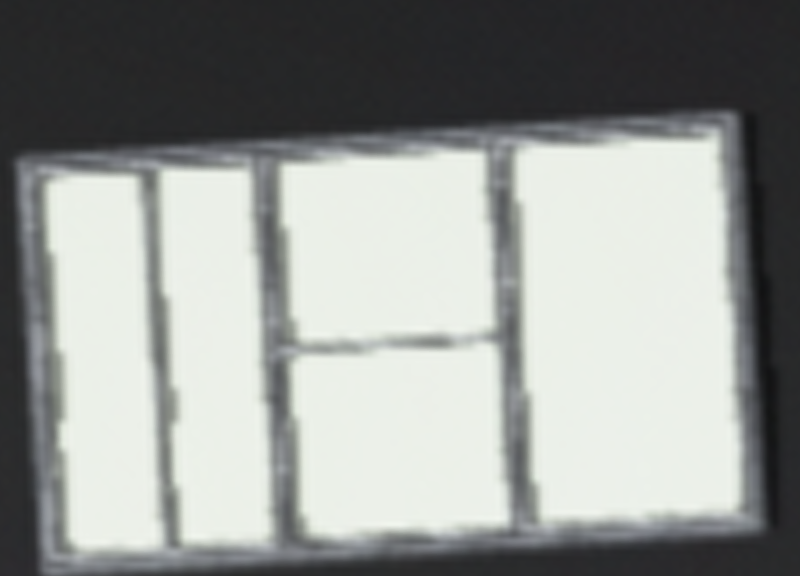

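View pics/r3.png

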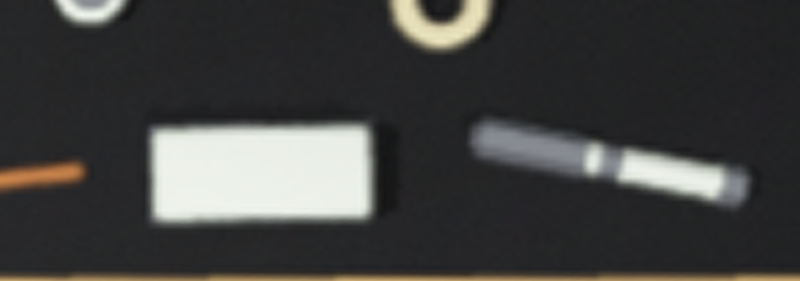

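The tops and sizes fit the descriptions. The shelf block measures 111x49 mm including blur, with its top at 0.128, so it is the 108x46 eraser. The block off the shelf is bigger. The tray yaw is 3.6°. I'll write a helper that gives the shift and turn to a target, then start.

```bash
cat > go.py <<'E'
import sys
from h import *
from station import sense
# usage: go.py x y z [yaw_of_tool_y_deg]
s=sense(); M=R.from_quat(s["tool_rot"]).as_matrix(); p=s["tcp_pos"]
ya=np.degrees(np.arctan2(M[1,1],M[0,1]))
a=[float(v) for v in sys.argv[1:]]
print("t",round(s["t"],2),"tcp",p.round(4),"yaw",round(ya,2),"tilt",(M[:,2]).round(3),"gap",round(s["finger_gap"],3),"F",s["force"].round(1),"q",s["q"].round(2))
if a:
    d=M.T@(np.array(a[:3])-p)/0.1
    print("shift(10cm)",d.round(3))
    if len(a)>3:
        Y=np.radians(a[3]); T=np.array([[-np.sin(Y),np.cos(Y),0],[np.cos(Y),np.sin(Y),0],[0,0,-1]]).T
        T=np.c_[[-np.sin(Y),np.cos(Y),0],[np.cos(Y),np.sin(Y),0],[0,0,-1]]
        print("turn(360)",(R.from_matrix(M.T@T).as_rotvec()/2/np.pi).round(4))
E
python3 go.py 0.4735 -0.2296 0.3 0.8
python3 -m inch '[[-1,[0,0,-0.4],[0,0,0]],[-1,[0,0,-0.8],[0,0,0.02]],[-1,[0,0,-1],[0,0,0.04]],[-1,[0,0,-1],[0,0,0.179]],[-1,[0,0,-1],[0,0,0.179]],[-1,[0,0,-1],[0,0,0.179]],[-1,[0,0,-1],[0,0,0.179]],[-1,[0,0,-1],[0,0,0.179]],[-1,[0,0,-1],[0,0,0.179]],[-1,[0,0,-1],[0,0,0.179]],[-1,[0,0,-1],[0,0,0.179]],[-1,[0,0,-1],[0,0,0.179]]]'
python3 go.py 0.4735 -0.2296 0.3 0.8
```

```text
t 0.1 tcp [0.2606 0.5673 0.2002] yaw 65.32 tilt [-0.001 -0.002 -1.   ] gap 1.003 F [-0.1  0.4  0. ] q [ 0.96  0.53  1.43 -0.    1.18 -0.18]
shift(10cm) [-5.262 -6.354 -0.987]
turn(360) [-3.000e-04  1.000e-04  1.792e-01]
t: 1.3
tcp_pos: [0.2609, 0.5677, 0.3008]
tool_rot: [0.701, 0.713, -0.0, 0.0]
force: [0.1, 0.0, 0.1]
finger_gap: 0.998
t 1.3 tcp [0.2609 0.5677 0.3008] yaw 0.98 tilt [-0. -0. -1.] gap 0.998 F [0.1 0.  0.1] q [ 0.96  0.44  1.31 -0.    1.4   0.94]
shift(10cm) [-8.009  1.99   0.012]
turn(360) [-0.0001  0.0001  0.0005]
```

```bash
python3 -m inch '[[-1,[-0.4,0.5,0],[0,0,0]],[-1,[-0.7,0.9,0],[0,0,0]],[-1,[-1,1,0],[0,0,0]],[-1,[-1,1,0],[0,0,0]]]'
python3 -m inch '[[-1,[-0.4,0.3,0],[0,0,0]],[-1,[-0.8,0.7,0],[0,0,0]],[-1,[-1,1,0],[0,0,0]],[-1,[-1,1,0],[0,0,0]]]'
python3 -m inch '[[-1,[-0.5,0,0],[0,0,0]],[-1,[-1,0,0],[0,0,0]],[-1,[-1,0,0],[0,0,0]]]'
python3 -m inch '[[-1,[-0.5,0,0],[0,0,0]],[-1,[-1,0,0],[0,0,0]],[-1,[-1,0,0],[0,0,0]]]'
python3 -m inch '[[-1,[-0.5,0,0],[0,0,0]],[-1,[-1,0,0],[0,0,0]],[-1,[-1,0,0],[0,0,0]]]'
python3 -m inch '[[-1,[-0.5,0,0],[0,0,0]],[-1,[-1,0,0],[0,0,0]],[-1,[-1,0,0],[0,0,0]]]'
python3 -m inch '[[-1,[-0.5,0,0],[0,0,0]],[-1,[-1,0,0],[0,0,0]],[-1,[-1,0,0],[0,0,0]]]'
python3 go.py 0.4735 -0.2296 0.2 0.8
```

```text
t: 1.7
tcp_pos: [0.3655, 0.4654, 0.301]
tool_rot: [0.703, 0.711, -0.001, 0.001]
force: [-0.0, 0.8, 0.7]
finger_gap: 1.001
t: 2.1
tcp_pos: [0.4683, 0.3684, 0.3011]
tool_rot: [0.703, 0.711, 0.001, 0.001]
force: [0.4, -0.2, 0.4]
finger_gap: 0.997
t: 2.4
tcp_pos: [0.4646, 0.2673, 0.301]
tool_rot: [0.703, 0.711, -0.002, 0.0]
force: [0.2, 1.6, -0.3]
finger_gap: 0.999
t: 2.7
tcp_pos: [0.467, 0.1679, 0.3013]
tool_rot: [0.703, 0.711, -0.001, 0.0]
force: [0.7, -0.0, 0.0]
finger_gap: 1.0
t: 3.0
tcp_pos: [0.4695, 0.068, 0.3014]
tool_rot: [0.703, 0.711, -0.0, 0.001]
force: [1.0, 1.4, 0.5]
finger_gap: 1.003
t: 3.3
tcp_pos: [0.4717, -0.032, 0.3014]
tool_rot: [0.703, 0.711, 0.0, 0.001]
force: [0.8, -0.7, 0.4]
finger_gap: 0.999
t: 3.6
tcp_pos: [0.4736, -0.132, 0.3013]
tool_rot: [0.703, 0.711, 0.0, 0.001]
force: [0.4, 0.7, 0.6]
finger_gap: 0.998
t 3.6 tcp [ 0.4736 -0.132   0.3013] yaw 0.65 tilt [ 0.002 -0.002 -1.   ] gap 0.998 F [0.4 0.7 0.6] q [-0.5   0.23  1.62 -0.    1.29 -0.51]
shift(10cm) [-0.973 -0.014  1.015]
turn(360) [ 0.0003  0.0003 -0.0004]
```

```bash
python3 -m inch '[[-1,[-0.5,0,0],[0,0,0]],[-1,[-0.97,0,0.3],[0,0,0]],[-1,[-0.97,-0.01,0.7],[0,0,0]],[-1,[-0.97,-0.01,1],[0,0,0]],[-1,[-0.97,-0.01,1],[0,0,0]],[-1,[-0.97,-0.01,1],[0,0,0]]]'
python3 go.py 0.4735 -0.2296 0.112 0.8
```

```text
t: 4.2
tcp_pos: [0.4733, -0.2241, 0.2013]
tool_rot: [0.701, 0.713, 0.0, -0.0]
force: [0.5, -1.3, 1.3]
finger_gap: 1.003
t 4.2 tcp [ 0.4733 -0.2241  0.2013] yaw 0.99 tilt [-0.     0.001 -1.   ] gap 1.003 F [ 0.5 -1.3  1.3] q [-0.66  0.39  1.68  0.    1.07 -0.67]
shift(10cm) [-0.056  0.001  0.893]
turn(360) [-0.     -0.0002  0.0005]
```

```bash
python3 -m inch '[[-1,[-0.05,0,0.3],[0,0,0]],[-1,[-0.05,0,0.6],[0,0,0]],[-1,[-0.05,0,0.8],[0,0,0]],[-1,[-0.05,0,0.89],[0,0,0]],[-1,[-0.05,0,0.89],[0,0,0]]]'
python3 go.py 0.4735 -0.2296 0.112 0.8
python3 - <<'E'
from h import *
from station import snapshot
p,d=snapshot("side"); cv2.imwrite("pics/s1.png",cv2.resize(p[130:330,180:380],(600,600),interpolation=cv2.INTER_CUBIC))
E
```

```text
t: 4.7
tcp_pos: [0.4733, -0.2305, 0.1128]
tool_rot: [0.701, 0.713, 0.0, 0.001]
force: [-0.6, 0.3, -0.8]
finger_gap: 0.995
t 4.7 tcp [ 0.4733 -0.2305  0.1128] yaw 0.94 tilt [ 0.001 -0.001 -1.   ] gap 0.995 F [-0.6  0.3 -0.8] q [-0.67  0.52  1.76  0.    0.85 -0.68]
shift(10cm) [0.009 0.002 0.008]
turn(360) [0.0002 0.0001 0.0004]
```

View pics/s1.png

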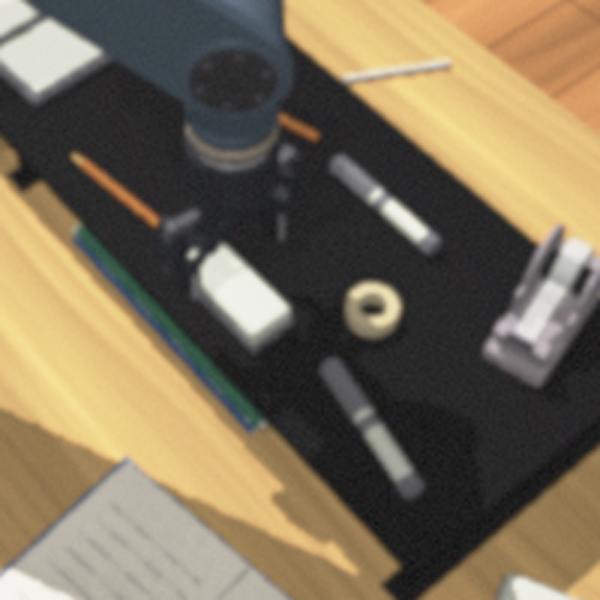

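Run:
```python
from h import *
P=np.array([[.4733,-.2305,.1128],[.4733,-.2305,.128],[.4733+.0425,-.2305,.126],[.4733-.0425,-.2305,.126],[.4735,-.2296+.054,.128],[.4735,-.2296-.054,.128]])
print(((proj("side",P)-[180,130])*3).round())
from station import snapshot
p,d=snapshot("top"); cv2.imwrite("pics/t1.png",cv2.resize(p[160:300,230:450],(800,509),interpolation=cv2.INTER_CUBIC))
print(((proj("top",P)-[230,160])*3.64).round())
```

```text
[[231. 291.]
 [231. 281.]
 [268. 259.]
 [193. 307.]
 [194. 243.]
 [270. 320.]]
[[283. 247.]
 [285. 247.]
 [284. 191.]
 [286. 304.]
 [212. 248.]
 [356. 246.]]
```

View pics/t1.png

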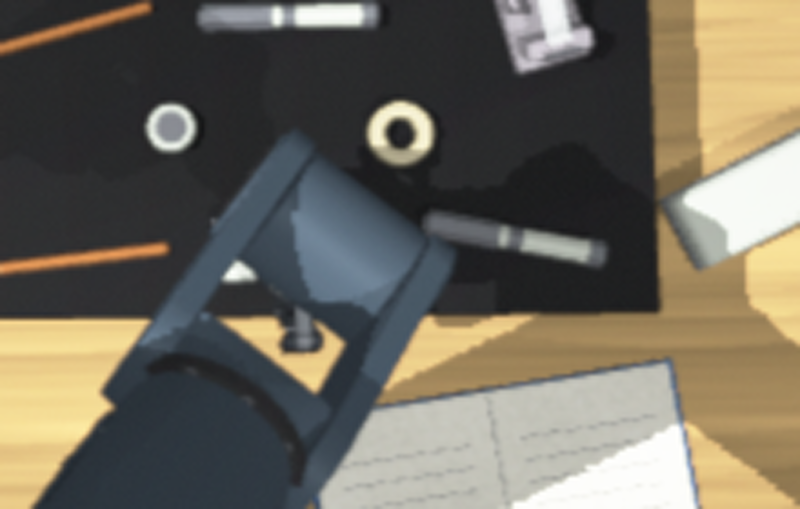

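Run:
```python
from h import *
from station import snapshot
p,d=snapshot("side"); np.save("pics/s2.npy",d)
c=cv2.resize(p[180:250,220:300],(800,700),interpolation=cv2.INTER_CUBIC)[:600]
cv2.imwrite("pics/s2.png",(255*(c/255.)**0.45).astype(np.uint8))
C=cloud("side",d); z=C[180:250,220:300,2]
cv2.imwrite("pics/s2z.png",cv2.resize((np.clip((z-.09)/.12,0,1)*255).astype(np.uint8),(640,560),interpolation=cv2.INTER_NEAREST))
```

```text
(no output)
```

View pics/s2.png

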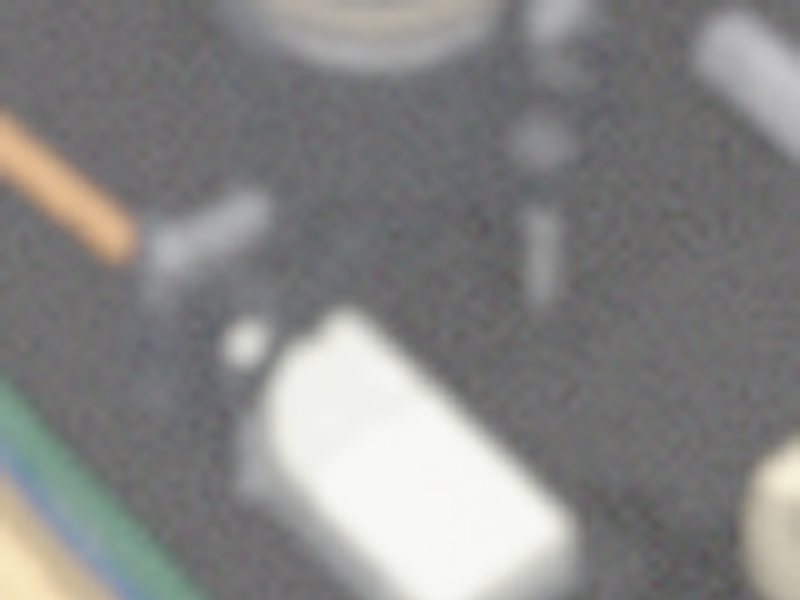

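View pics/s2z.png

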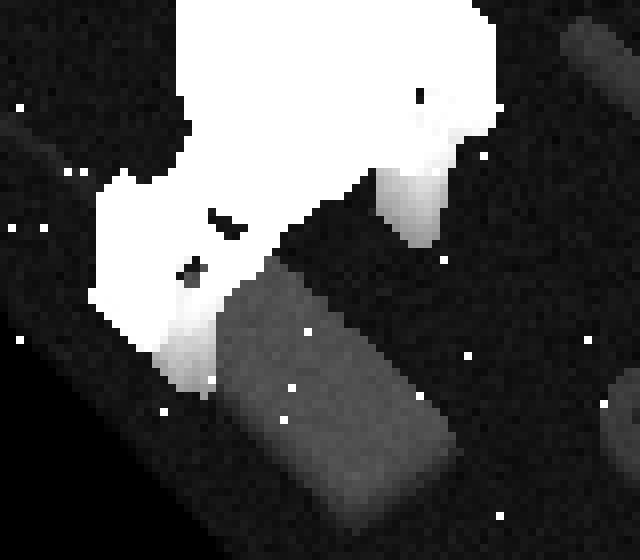

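Run:
```python
from h import *
d=np.load("pics/s2.npy"); C=cloud("side",d)
for u in (244,245,246): print([C[v,u].round(3).tolist() for v in range(222,230,2)])
for u in (271,272,273): print([C[v,u].round(3).tolist() for v in range(203,212,2)])
```

```text
[[0.424, -0.24, 0.188], [0.424, -0.239, 0.179], [0.424, -0.239, 0.17], [0.424, -0.239, 0.162]]
[[0.424, -0.243, 0.191], [0.424, -0.243, 0.182], [0.425, -0.242, 0.173], [0.425, -0.242, 0.164]]
[[0.428, -0.243, 0.188], [0.428, -0.242, 0.177], [0.428, -0.242, 0.169], [0.427, -0.243, 0.162]]
[[0.515, -0.236, 0.189], [0.516, -0.236, 0.18], [0.516, -0.236, 0.171], [0.517, -0.235, 0.162], [0.544, -0.205, 0.1]]
[[0.515, -0.24, 0.193], [0.516, -0.239, 0.183], [0.516, -0.239, 0.175], [0.517, -0.239, 0.165], [0.549, -0.204, 0.096]]
[[0.517, -0.242, 0.193], [0.517, -0.242, 0.185], [0.518, -0.242, 0.176], [0.518, -0.241, 0.166], [0.55, -0.207, 0.098]]
```

```bash
python3 -m inch '[[-0.2,[0,0,0],[0,0,0]],[-0.2,[0,0,0],[0,0,0]],[-0.2,[0,0,0],[0,0,0]],[-0.2,[0,0,0],[0,0,0]],[-0.2,[0,0,0],[0,0,0]]]' 25
python3 - <<'E'
from h import *
from station import snapshot
p,d=snapshot("side"); C=cloud("side",d)
c=cv2.resize(p[180:250,220:300],(800,700),interpolation=cv2.INTER_CUBIC)[:600]
cv2.imwrite("pics/s3.png",(255*(c/255.)**0.45).astype(np.uint8))
z=C[180:250,220:300,2]
cv2.imwrite("pics/s3z.png",cv2.resize((np.clip((z-.09)/.12,0,1)*255).astype(np.uint8),(640,560),interpolation=cv2.INTER_NEAREST))
E
```

```text
t: 5.35
tcp_pos: [0.4722, -0.231, 0.1122]
tool_rot: [0.702, 0.712, -0.0, 0.0]
force: [0.1, -0.0, 0.3]
finger_gap: 0.601
```

View pics/s3.png

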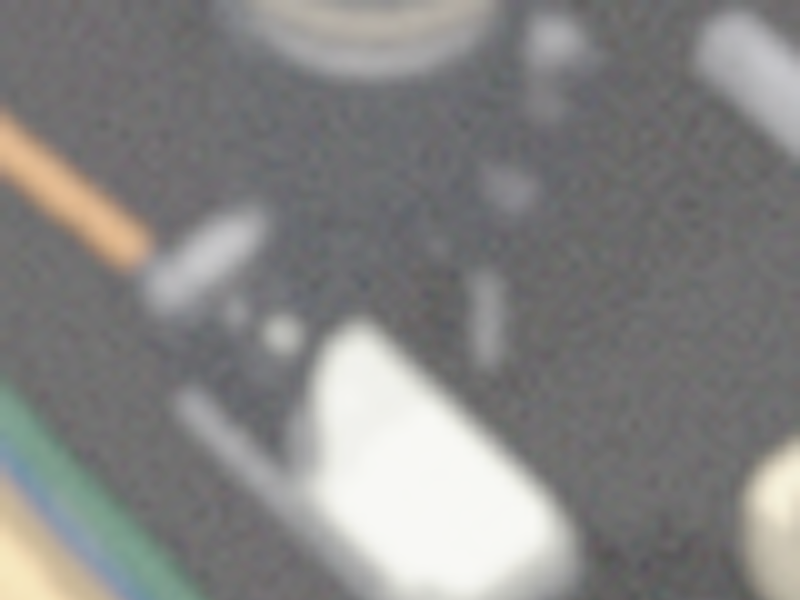

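View pics/s3z.png

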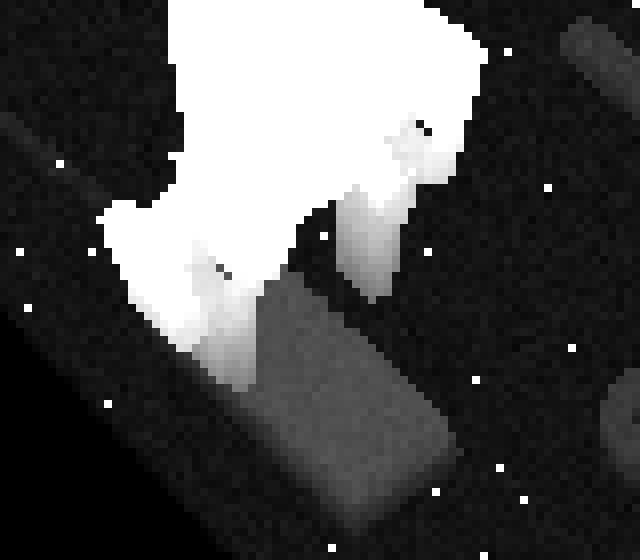

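Run:
```python
from h import *
from station import snapshot
p,d=snapshot("side"); C=cloud("side",d)
for u in (247,249,250,251): print(u,[(v,*C[v,u].round(3).tolist()) for v in range(221,232,2)])
for u in (264,266,268): print(u,[(v,*C[v,u].round(3).tolist()) for v in range(209,220,2)])
```

```text
247 [(221, 0.434, -0.238, 0.181), (223, 0.433, -0.24, 0.176), (225, 0.435, -0.237, 0.162), (227, 0.434, -0.238, 0.156), (229, 0.449, -0.217, 0.111), (231, 0.451, -0.214, 0.096)]
249 [(221, 0.438, -0.242, 0.183), (223, 0.439, -0.24, 0.17), (225, 0.439, -0.24, 0.162), (227, 0.439, -0.24, 0.154), (229, 0.45, -0.225, 0.119), (231, 0.451, -0.224, 0.108)]
250 [(221, 0.441, -0.242, 0.18), (223, 0.439, -0.244, 0.175), (225, 0.441, -0.242, 0.163), (227, 0.44, -0.243, 0.155), (229, 0.45, -0.229, 0.123), (231, 0.449, -0.23, 0.116)]
251 [(221, 0.445, -0.241, 0.176), (223, 0.443, -0.243, 0.17), (225, 0.443, -0.243, 0.162), (227, 0.443, -0.244, 0.154), (229, 0.451, -0.232, 0.126), (231, 0.451, -0.233, 0.117)]
264 [(209, 0.497, -0.23, 0.173), (211, 0.497, -0.23, 0.164), (213, 0.498, -0.229, 0.154), (215, 0.498, -0.23, 0.145), (217, 0.518, -0.206, 0.096), (219, 0.511, -0.214, 0.1)]
266 [(209, 0.498, -0.237, 0.178), (211, 0.497, -0.238, 0.172), (213, 0.496, -0.239, 0.165), (215, 0.497, -0.238, 0.154), (217, 0.498, -0.238, 0.145), (219, 0.515, -0.218, 0.102)]
268 [(209, 0.501, -0.241, 0.18), (211, 0.501, -0.241, 0.172), (213, 0.502, -0.241, 0.162), (215, 0.502, -0.241, 0.154), (217, 0.526, -0.213, 0.096), (219, 0.52, -0.221, 0.101)]
```

The fingertips appear about 35-45 mm above the reported TCP. A gentle closing here will tell: the eraser should stop the fingers at a gap of 0.54.

```bash
python3 -m inch '[[0.1,[0,0,0],[0,0,0]],[0.1,[0,0,0],[0,0,0]],[0.1,[0,0,0],[0,0,0]],[0.1,[0,0,0],[0,0,0]]]' 20
python3 go.py
python3 - <<'E'
from h import *
from station import snapshot
p,d=snapshot("side"); C=cloud("side",d)
c=cv2.resize(p[180:250,220:300],(800,700),interpolation=cv2.INTER_CUBIC)[:600]
cv2.imwrite("pics/s4.png",(255*(c/255.)**0.45).astype(np.uint8))
E
```

```text
t: 5.85
tcp_pos: [0.4722, -0.231, 0.1121]
tool_rot: [0.702, 0.712, -0.0, -0.0]
force: [0.3, -0.3, -0.3]
finger_gap: 0.45
t 5.85 tcp [ 0.4722 -0.231   0.1121] yaw 0.88 tilt [-0.  0. -1.] gap 0.45 F [ 0.3 -0.3 -0.3] q [-0.67  0.52  1.77  0.    0.85 -0.68]
```

View pics/s4.png

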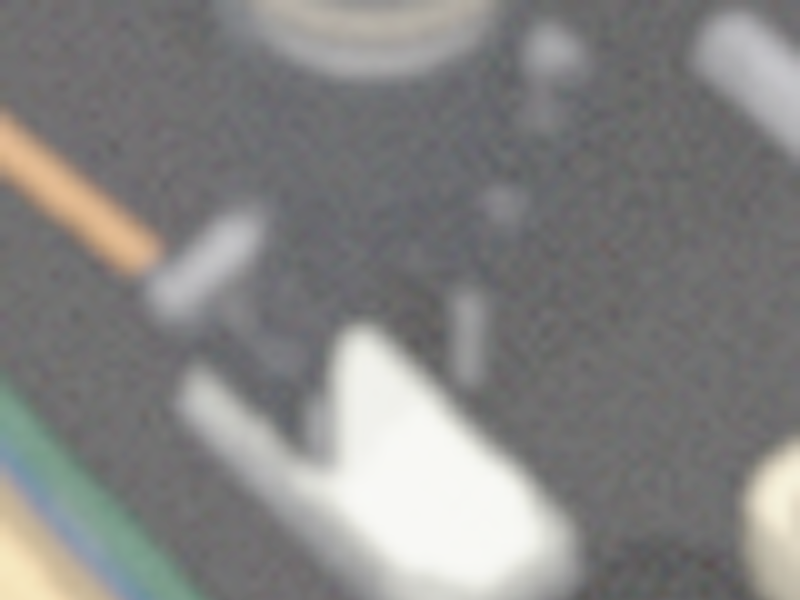

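The gap reached 0.45 with no contact, so the fingers are above the eraser. The real finger ends sit about 32 mm above the reported TCP, as the side depth showed. I'll open, go lower in steps and track the tip height by depth.

```bash
cat > tip.py <<'E'
from h import *
from station import snapshot, sense
import sys
# lowest finger points seen by side camera, near the tcp in xy, above zmin
zmin=float(sys.argv[1]) if len(sys.argv)>1 else 0.13
s=sense(); p,d=snapshot("side"); C=cloud("side",d)
M=R.from_quat(s["tool_rot"]).as_matrix(); L=(C-s["tcp_pos"])@M
m=(d>0)&(abs(L[...,0])<.014)&(abs(L[...,1])<.062)&(C[...,2]>zmin)&(L[...,2]>-.09)
for nm,q in (("y+",m&(L[...,1]>0)),("y-",m&(L[...,1]<0))):
    z=np.sort(C[q][:,2]); 
    print(nm,q.sum(), z[:6].round(4), "med xy of low:",np.median(L[q][np.argsort(C[q][:,2])[:8]],axis=0).round(4))
print("tcp",s["tcp_pos"].round(4),"gap",s["finger_gap"].round(3),"F",s["force"].round(1))
E
python3 tip.py
python3 -m inch '[[-1,[0,0,0],[0,0,0]],[-1,[0,0,0],[0,0,0]],[-1,[0,0,0],[0,0,0]],[-1,[0,0,0],[0,0,0]],[-1,[0,0,0],[0,0,0]],[-1,[0.005,0.01,0.1],[0,0,0]],[-1,[0.005,0.01,0.18],[0,0,0]],[-1,[0.005,0.01,0.18],[0,0,0]]]' 25
python3 tip.py
```

```text
y+ 138 [0.1301 0.1302 0.1306 0.1309 0.131  0.131 ] med xy of low: [-0.0002  0.0075 -0.0188]
y- 123 [0.1301 0.1302 0.1303 0.1305 0.1309 0.1459] med xy of low: [-0.0069 -0.0161 -0.0186]
t: 6.75
tcp_pos: [0.4721, -0.2296, 0.0925]
tool_rot: [0.702, 0.712, -0.0, -0.002]
force: [-0.1, 0.9, -0.1]
finger_gap: 1.001
y+ 75 [0.13   0.1302 0.131  0.132  0.1358 0.1371] med xy of low: [-0.001   0.0277 -0.0415]
y- 61 [0.1302 0.1373 0.1414 0.142  0.1425 0.1437] med xy of low: [-0.0083 -0.0492 -0.0496]Traceback (most recent call last):
  File "tip.py", line 12, in <module>
    print("tcp",s["tcp_pos"].round(4),"gap",s["finger_gap"].round(3),"F",s["force"].round(1))
                                            ^^^^^^^^^^^^^^^^^^^^^
AttributeError: 'float' object has no attribute 'round'
Traceback (most recent call last):
  File "tip.py", line 12, in <module>
    print("tcp",s["tcp_pos"].round(4),"gap",s["finger_gap"].round(3),"F",s["force"].round(1))
                                            ^^^^^^^^^^^^^^^^^^^^^
AttributeError: 'float' object has no attribute 'round'
```

```bash
sed -i 's/s\["finger_gap"\].round(3)/round(s["finger_gap"],3)/' tip.py
python3 -m inch '[[-1,[0.005,0.01,0.1],[0,0,0]],[-1,[0.005,0.01,0.155],[0,0,0]],[-1,[0.005,0.01,0.155],[0,0,0]],[0,[0.005,0.01,0.155],[0,0,0]],[0.2,[0.005,0.01,0.155],[0,0,0]],[0.2,[0.005,0.01,0.155],[0,0,0]],[0.2,[0.005,0.01,0.155],[0,0,0]],[0.2,[0.005,0.01,0.155],[0,0,0]],[0.2,[0.005,0.01,0.155],[0,0,0]],[0.2,[0.005,0.01,0.155],[0,0,0]]]' 35
python3 tip.py .13
```

```text
t: 7.8
tcp_pos: [0.4746, -0.2302, 0.079]
tool_rot: [0.702, 0.712, 0.0, 0.001]
force: [0.0, 1.0, 4.4]
finger_gap: 0.528
y+ 97 [0.1302 0.1303 0.1304 0.1305 0.1305 0.1309] med xy of low: [-0.0032  0.0186 -0.0514]
y- 93 [0.1302 0.1303 0.1305 0.1305 0.133  0.1335] med xy of low: [-0.0057 -0.032  -0.0527]
tcp [ 0.4746 -0.2302  0.079 ] gap 0.528 F [0.  1.  4.4]
```

```bash
python3 -m inch '[[0.4,[0,0,-0.1],[0,0,0]],[0.4,[0,0,-0.3],[0,0,0]],[0.4,[0,0,-0.6],[0,0,0]],[0.4,[0,0,-1],[0,0,0]],[0.4,[0,0,-1],[0,0,0]]]' 40
python3 go.py 0.548 0.1405 0.18 93.6
python3 - <<'E'
from h import *
from station import snapshot
p,d=snapshot("side"); cv2.imwrite("pics/s5.png",cv2.resize(p[100:300,160:360],(600,600),interpolation=cv2.INTER_CUBIC))
E
```

```text
t: 8.35
tcp_pos: [0.4771, -0.232, 0.1835]
tool_rot: [0.702, 0.713, 0.001, 0.005]
force: [0.2, -0.2, -1.4]
finger_gap: 0.529
t 8.35 tcp [ 0.4771 -0.232   0.1835] yaw 0.89 tilt [ 0.008 -0.006 -1.   ] gap 0.529 F [ 0.2 -0.2 -1.4] q [-0.66  0.42  1.7   0.    1.01 -0.68]
shift(10cm) [3.714 0.767 0.017]
turn(360) [ 2.000e-04  1.900e-03 -2.575e-01]
```

View pics/s5.png

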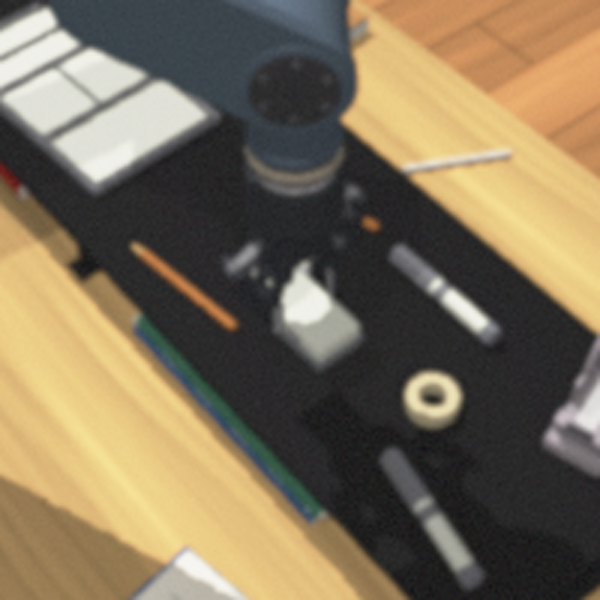

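```bash
python3 -m inch '[[0.4,[0.1,0,0],[0,0,-0.01]],[0.4,[0.2,0.1,0],[0,0,-0.03]],[0.4,[0.4,0.2,0],[0,0,-0.05]],[0.4,[0.6,0.4,0],[0,0,-0.07]],[0.4,[0.8,0.5,0],[0,0,-0.09]],[0.4,[1,0.6,0],[0,0,-0.11]],[0.4,[1,0.77,0],[0,0,-0.13]],[0.4,[1,0.77,0],[0,0,-0.15]],[0.4,[1,0.77,0],[0,0,-0.17]],[0.4,[1,0.77,0],[0,0,-0.19]],[0.4,[1,0.77,0],[0,0,-0.21]],[0.4,[1,0.77,0],[0,0,-0.23]],[0.4,[1,0.77,0],[0,0,-0.25]],[0.4,[1,0.77,0],[0.0002,0.0019,-0.2575]],[0.4,[1,0.77,0],[0.0002,0.0019,-0.2575]]]'
python3 go.py 0.548 0.1405 0.18 93.6
python3 -m inch '[[0.4,[0,0.3,0],[0,0,0]],[0.4,[0,0.6,0],[0,0,0]],[0.4,[0,1,0],[0,0,0]],[0.4,[0,1,0],[0,0,0]]]'
python3 -m inch '[[0.4,[0,0.3,0],[0,0,0]],[0.4,[0,0.6,0],[0,0,0]],[0.4,[0,1,0],[0,0,0]],[0.4,[0,1,0],[0,0,0]]]'
python3 go.py 0.548 0.1405 0.15 93.6
```

```text
t: 9.9
tcp_pos: [0.5486, -0.1284, 0.177]
tool_rot: [-0.031, 0.999, 0.004, -0.006]
force: [-0.7, -1.4, -0.7]
finger_gap: 0.53
t 9.9 tcp [ 0.5486 -0.1284  0.177 ] yaw 93.56 tilt [-0.012  0.008 -1.   ] gap 0.53 F [-0.7 -1.4 -0.7] q [-0.43  0.48  1.6   0.    1.07 -2.06]
shift(10cm) [-0.161  2.684 -0.009]
turn(360) [ 0.0014 -0.0018 -0.0001]
t: 10.3
tcp_pos: [0.5408, -0.0244, 0.1781]
tool_rot: [-0.033, 0.999, 0.005, -0.006]
force: [-0.4, -0.3, -0.6]
finger_gap: 0.529
t: 10.7
tcp_pos: [0.5354, 0.0744, 0.1792]
tool_rot: [-0.033, 0.999, 0.004, -0.006]
force: [0.6, -0.5, 0.4]
finger_gap: 0.524
t 10.7 tcp [0.5354 0.0744 0.1792] yaw 93.76 tilt [-0.011  0.008 -1.   ] gap 0.524 F [ 0.6 -0.5  0.4] q [-0.07  0.45  1.66  0.01  1.05 -1.71]
shift(10cm) [-0.172  0.648  0.296]
turn(360) [ 0.0014 -0.0017  0.0005]
```

```bash
python3 -m inch '[[0.4,[-0.1,0.3,0],[0.0014,-0.0017,0]],[0.4,[-0.17,0.65,0],[0.0014,-0.0017,0]],[0.4,[-0.17,0.65,0.3],[0.0014,-0.0017,0]],[0.4,[-0.17,0.65,0.6],[0.0014,-0.0017,0]],[0.4,[-0.17,0.65,0.6],[0.0014,-0.0017,0]],[0.4,[-0.17,0.65,0.6],[0.0014,-0.0017,0]]]'
python3 go.py 0.548 0.1405 0.086 93.6
python3 - <<'E'
from h import *
from station import snapshot
p,d=snapshot("side"); cv2.imwrite("pics/s6.png",cv2.resize(p[80:220,110:310],(800,560),interpolation=cv2.INTER_CUBIC))
E
```

```text
t: 11.3
tcp_pos: [0.5493, 0.1364, 0.1198]
tool_rot: [-0.031, 1.0, -0.001, 0.0]
force: [0.3, -0.2, -1.0]
finger_gap: 0.528
t 11.3 tcp [0.5493 0.1364 0.1198] yaw 93.52 tilt [ 0.001 -0.002 -1.   ] gap 0.528 F [ 0.3 -0.2 -1. ] q [ 0.05  0.56  1.66 -0.    0.92 -1.58]
shift(10cm) [0.01  0.043 0.338]
turn(360) [-0.0003  0.0001 -0.0002]
```

View pics/s6.png

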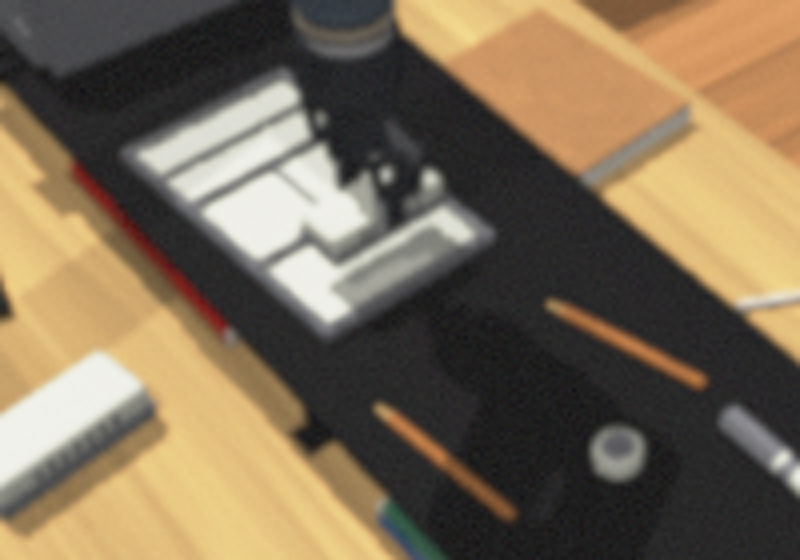

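```bash
python3 -m inch '[[0.4,[0.01,0.02,0.1],[0,0,0]],[0.4,[0.01,0.04,0.2],[0,0,0]],[0.4,[0.01,0.04,0.27],[0,0,0]],[0.4,[0.01,0.04,0.31],[0,0,0]],[0.4,[0.01,0.04,0.325],[0,0,0]],[0.4,[0.01,0.04,0.335],[0,0,0]],[0.4,[0.01,0.04,0.335],[0,0,0]]]'
python3 go.py 0.548 0.1405 0.086 93.6
```

```text
t: 12.05
tcp_pos: [0.5485, 0.141, 0.0868]
tool_rot: [-0.031, 1.0, -0.001, 0.001]
force: [-1.2, 1.5, -0.7]
finger_gap: 0.525
t 12.05 tcp [0.5485 0.141  0.0868] yaw 93.58 tilt [ 0.003 -0.002 -1.   ] gap 0.525 F [-1.2  1.5 -0.7] q [ 0.06  0.61  1.68 -0.    0.85 -1.58]
shift(10cm) [ 0.006 -0.005  0.008]
turn(360) [-0.0003  0.0004 -0.0001]
```

```bash
python3 -m inch '[[0.4,[0,0,0.01],[0,0,0]],[0.4,[0,0,0.01],[0,0,0]],[-0.3,[0,0,0.01],[0,0,0]],[-0.3,[0,0,0.01],[0,0,0]],[-0.3,[0,0,0.01],[0,0,0]],[-0.3,[0,0,0.01],[0,0,0]],[-0.3,[0,0,-0.2],[0,0,0]],[-0.3,[0,0,-0.6],[0,0,0]],[-0.3,[0,0,-1],[0,0,0]],[-0.3,[0,0,-1],[0,0,0]]]'
python3 -m inch '[[-0.3,[0,-0.4,-0.1],[0,0,0]],[-1,[0,-0.8,-0.3],[0,0,0]],[-1,[0,-1,-0.3],[0,0,0]],[-1,[0,-1,-0.3],[0,0,0]]]'
python3 go.py 0.475 -0.4255 0.2 -11.1
python3 - <<'E'
from h import *
from station import snapshot
p,d=snapshot("top"); cv2.imwrite("pics/t2.png",p)
im=rect("top",p,0.115,0.45,0.68,0.07,0.39,0.0004); cv2.imwrite("pics/r4.png",im)
E
```

```text
t: 13.05
tcp_pos: [0.5524, 0.1416, 0.1925]
tool_rot: [-0.031, 0.999, -0.001, 0.007]
force: [0.4, -0.6, -0.6]
finger_gap: 0.649
t: 13.45
tcp_pos: [0.5547, 0.0388, 0.217]
tool_rot: [-0.029, 1.0, -0.001, 0.002]
force: [0.7, 0.7, -0.2]
finger_gap: 1.001
t 13.45 tcp [0.5547 0.0388 0.217 ] yaw 93.37 tilt [ 0.003 -0.003 -1.   ] gap 1.001 F [ 0.7  0.7 -0.2] q [-0.13  0.41  1.59 -0.    1.13 -1.76]
shift(10cm) [ 1.07  -4.588  0.179]
turn(360) [2.000e-04 8.000e-04 2.902e-01]
```

View pics/r4.png

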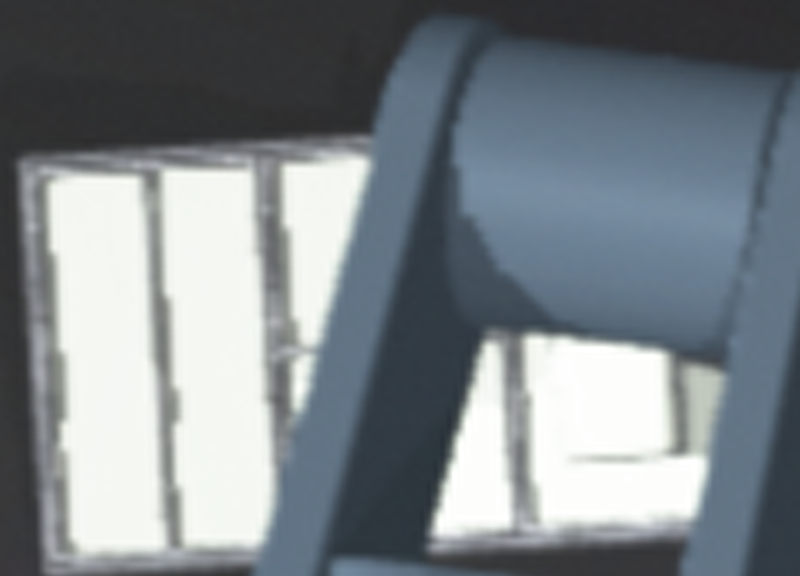

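```bash
python3 -m inch '[[-1,[0,-0.3,0],[0,0,0.02]],[-1,[0,-0.6,0],[0,0,0.04]],[-1,[0,-0.8,0],[0,0,0.06]],[-1,[0,-1,0],[0,0,0.08]],[-1,[0,-1,0],[0,0,0.1]],[-1,[0,-1,0],[0,0,0.12]],[-1,[0,-1,0],[0,0,0.14]],[-1,[0,-1,0],[0,0,0.16]],[-1,[0,-1,0],[0,0,0.18]],[-1,[0,-1,0],[0,0,0.2]],[-1,[0,-1,0],[0,0,0.22]],[-1,[0,-1,0],[0,0,0.24]],[-1,[0,-1,0],[0,0,0.26]],[-1,[0,-1,0],[0,0,0.28]],[-1,[0,-1,0],[0,0,0.29]],[-1,[0,-1,0],[0,0,0.29]]]'
python3 go.py 0.475 -0.4255 0.2 -11.1
python3 - <<'E'
from h import *
from station import snapshot
p,d=snapshot("top"); cv2.imwrite("pics/t3.png",p)
im=rect("top",p,0.133,0.45,0.68,0.07,0.39,0.0004); cv2.imwrite("pics/r5.png",im)
E
```

```text
t: 15.1
tcp_pos: [0.5599, -0.0568, 0.2162]
tool_rot: [0.77, 0.638, 0.0, 0.0]
force: [-0.3, 0.2, -0.7]
finger_gap: 0.998
t 15.1 tcp [ 0.5599 -0.0568  0.2162] yaw -10.73 tilt [ 0.001 -0.001 -1.   ] gap 0.998 F [-0.3  0.2 -0.7] q [-0.3   0.43  1.57 -0.    1.14 -0.11]
shift(10cm) [-3.781 -0.148  0.164]
turn(360) [0.0001 0.0001 0.001 ]
```

View pics/r5.png

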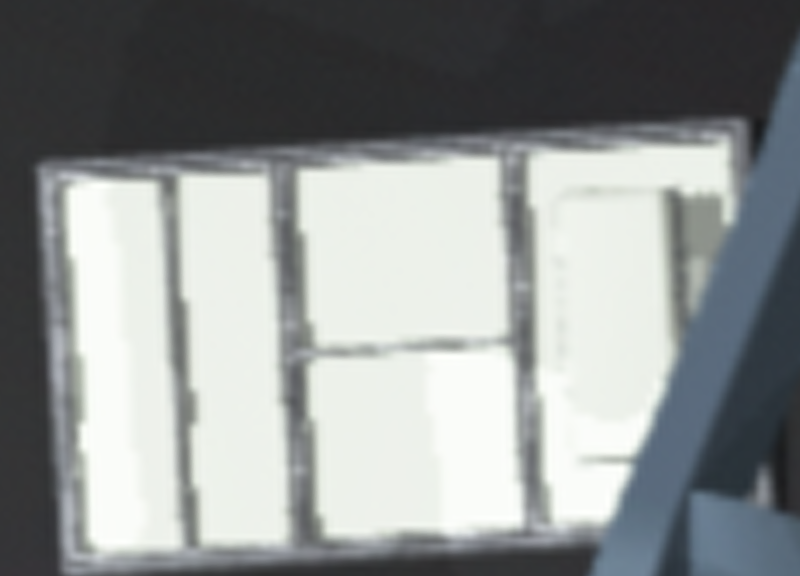

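The eraser lies inside the plain bay with margins all round: it spans about (560-680, 190-460) in a bay from 530 to 740. On to the marker at (580,353).

```bash
python3 -m inch '[[-1,[-0.4,0,0],[0,0,0.001]],[-1,[-0.8,0,0],[0,0,0.001]],[-1,[-1,0,0],[0,0,0.001]],[-1,[-1,0,0],[0,0,0.001]]]'
python3 -m inch '[[-1,[-0.5,0,0],[0,0,0]],[-1,[-1,0,0],[0,0,0]],[-1,[-1,0,0],[0,0,0]]]'
python3 -m inch '[[-1,[-0.5,0,0],[0,0,0]],[-1,[-1,0,0],[0,0,0]],[-1,[-1,0,0],[0,0,0]]]'
python3 -m inch '[[-1,[-0.4,-0.1,0],[0,0,0]],[-1,[-0.78,-0.15,0],[0,0,0]],[-1,[-0.78,-0.15,0.3],[0,0,0]],[-1,[-0.78,-0.15,0.7],[0,0,0]],[-1,[-0.78,-0.15,0.7],[0,0,0]]]'
python3 go.py 0.475 -0.4255 0.11 -11.1
```

```text
t: 15.55
tcp_pos: [0.5415, -0.1586, 0.2169]
tool_rot: [0.773, 0.634, 0.0, 0.002]
force: [-0.8, 0.9, -0.1]
finger_gap: 1.003
t: 15.85
tcp_pos: [0.5224, -0.2594, 0.2173]
tool_rot: [0.774, 0.633, -0.0, 0.003]
force: [0.9, 0.2, 0.2]
finger_gap: 0.998
t: 16.15
tcp_pos: [0.5029, -0.3576, 0.2173]
tool_rot: [0.774, 0.633, -0.0, 0.003]
force: [0.6, 1.6, -0.7]
finger_gap: 0.996
t: 16.65
tcp_pos: [0.471, -0.421, 0.1419]
tool_rot: [0.772, 0.635, 0.001, -0.005]
force: [-0.7, 1.4, 0.3]
finger_gap: 0.996
t 16.65 tcp [ 0.471  -0.421   0.1419] yaw -11.12 tilt [-0.005  0.01  -1.   ] gap 0.996 F [-0.7  1.4  0.3] q [-0.91  0.61  1.46  0.    1.08 -0.71]
shift(10cm) [-0.039  0.05   0.319]
turn(360) [-0.0011 -0.0014 -0.    ]
```

```bash
python3 -m inch '[[-1,[-0.04,0.05,0.2],[0,0,0]],[-1,[-0.04,0.05,0.4],[0,0,0]],[-1,[-0.04,0.05,0.5],[0,0,0]],[-1,[-0.04,0.05,0.5],[0,0,0]]]'
python3 go.py 0.475 -0.4255 0.074 -11.1; python3 tip.py .122
python3 - <<'E'
from h import *
from station import snapshot
p,d=snapshot("side"); cv2.imwrite("pics/s7.png",cv2.resize(p[200:320,240:360],(600,600),interpolation=cv2.INTER_CUBIC))
E
```

```text
t: 17.05
tcp_pos: [0.4778, -0.4297, 0.0971]
tool_rot: [0.772, 0.635, 0.001, 0.0]
force: [-0.2, 0.0, -0.5]
finger_gap: 1.0
t 17.05 tcp [ 0.4778 -0.4297  0.0971] yaw -11.1 tilt [ 0.001  0.001 -1.   ] gap 1.0 F [-0.2  0.  -0.5] q [-0.91  0.67  1.47  0.    0.99 -0.71]
shift(10cm) [ 0.036 -0.036  0.231]
turn(360) [ 0.0002 -0.0001  0.    ]
y+ 65 [0.1397 0.1409 0.1424 0.1425 0.1425 0.1428] med xy of low: [ 0.0012  0.0423 -0.0454]
y- 57 [0.1344 0.1437 0.1453 0.1457 0.1479 0.1498] med xy of low: [-0.0085 -0.0489 -0.0498]
tcp [ 0.4778 -0.4297  0.0971] gap 1.0 F [-0.2  0.  -0.5]
```

View pics/s7.png

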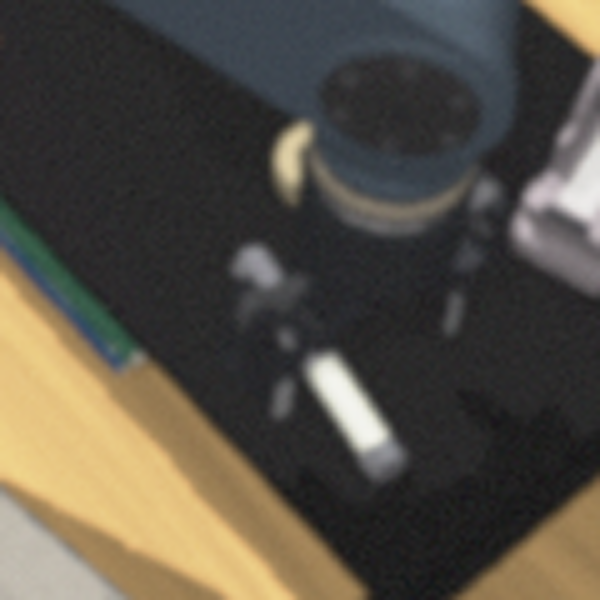

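```bash
python3 -m inch '[[-1,[0.03,-0.03,0.1],[0,0,0]],[-1,[0.03,-0.03,0.2],[0,0,0]],[-1,[0.03,-0.03,0.235],[0,0,0]],[-1,[0.03,-0.03,0.235],[0,0,0]],[0,[0.03,-0.03,0.235],[0,0,0]],[0.5,[0.03,-0.03,0.235],[0,0,0]],[0.8,[0.03,-0.03,0.235],[0,0,0]],[0.8,[0.03,-0.03,0.235],[0,0,0]],[0.8,[0.03,-0.03,0.235],[0,0,0]],[0.8,[0.03,-0.03,0.235],[0,0,0]],[0.8,[0.03,-0.03,0.235],[0,0,0]],[0.8,[0.03,-0.03,0.235],[0,0,0]],[0.8,[0.03,-0.03,0.235],[0,0,0]]]' 30
python3 go.py 0.475 -0.4255 0.074 -11.1
```

```text
t: 18.45
tcp_pos: [0.4755, -0.4283, 0.0744]
tool_rot: [0.773, 0.635, 0.0, 0.002]
force: [-0.5, 0.1, 2.5]
finger_gap: 0.179
t 18.45 tcp [ 0.4755 -0.4283  0.0744] yaw -11.18 tilt [ 0.003 -0.002 -1.   ] gap 0.179 F [-0.5  0.1  2.5] q [-0.91  0.7   1.5   0.    0.94 -0.71]
shift(10cm) [ 0.026 -0.01   0.004]
turn(360) [ 0.0005  0.0003 -0.0002]
```

```bash
python3 -m inch '[[0.9,[0,0,-0.1],[0,0,0]],[0.9,[0,0,-0.3],[0,0,0]],[0.9,[0,0,-0.6],[0,0,0]],[0.9,[0,0,-1],[0,0,0]],[0.9,[0,0,-1],[0,0,0]],[0.9,[0,0,-1],[0,0,0]]]' 35
python3 go.py 0.537 0.32 0.17 93.6
python3 - <<'E'
from h import *
from station import snapshot
p,d=snapshot("side"); cv2.imwrite("pics/s8.png",cv2.resize(p[180:300,240:360],(600,600),interpolation=cv2.INTER_CUBIC))
E
```

```text
t: 19.05
tcp_pos: [0.4753, -0.4282, 0.1755]
tool_rot: [0.773, 0.635, 0.0, 0.003]
force: [0.3, 0.3, -0.6]
finger_gap: 0.181
t 19.05 tcp [ 0.4753 -0.4282  0.1755] yaw -11.18 tilt [ 0.004 -0.004 -1.   ] gap 0.181 F [ 0.3  0.3 -0.6] q [-0.91  0.57  1.42  0.    1.14 -0.71]
shift(10cm) [ 7.46  -0.846  0.031]
turn(360) [ 1.00e-04  1.00e-03 -2.91e-01]
```

View pics/s8.png

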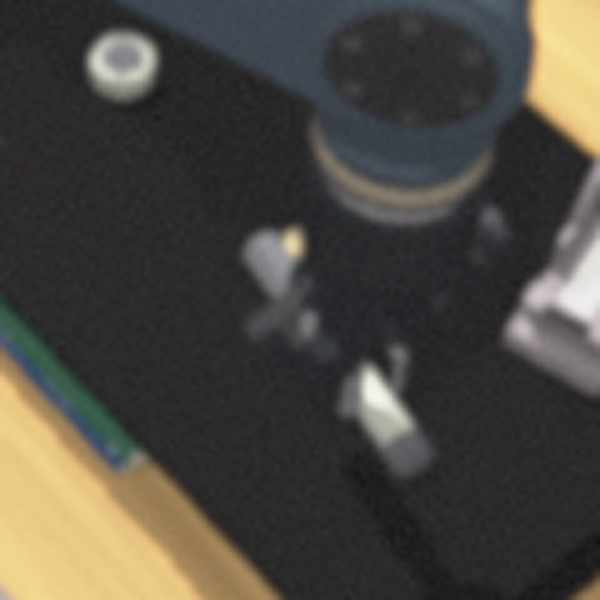

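```bash
python3 - <<'E'
from h import *
d=np.load("pics/side0.npy"); C=cloud("side",d)
m=(C[...,2]>.13)&(C[...,1]>.35)&(C[...,0]>.40)&(C[...,0]<.75)&(C[...,2]<.215)
P=C[m]; print(len(P),P.min(0),P.max(0)); 
for q in (0.5,1,2,5): print(np.percentile(P[:,1],q))
E
python3 -m inch '[[0.9,[0.2,0,-0.1],[0,0,0]],[0.9,[0.5,0,-0.3],[0,0,0.02]],[0.9,[0.8,0,-0.3],[0,0,0.04]],[0.9,[1,0,-0.3],[0,0,0.06]],[0.9,[1,0,-0.3],[0,0,0.08]],[0.9,[1,0,-0.3],[0,0,0.1]],[0.9,[1,0,-0.3],[0,0,0.12]],[0.9,[1,0,-0.3],[0,0,0.14]],[0.9,[1,0,-0.3],[0,0,0.16]],[0.9,[1,0,-0.3],[0,0,0.18]],[0.9,[1,0,-0.3],[0,0,0.2]],[0.9,[1,0,-0.3],[0,0,0.209]],[0.9,[1,0,-0.3],[0,0,0.209]],[0.9,[1,0,-0.3],[0,0,0.209]]]'
python3 go.py 0.5123 0.3466 0.2 -86.4
```

```text
3365 [0.40140346 0.49992476 0.13002234] [0.67664402 1.32882903 0.21076319]
0.5038407336450448
0.5046254676621154
0.5055322616483322
0.5072856133667504
t: 20.5
tcp_pos: [0.494, -0.3283, 0.2033]
tool_rot: [0.999, 0.032, 0.001, -0.0]
force: [-0.3, -0.0, -0.5]
finger_gap: 0.178
t 20.5 tcp [ 0.494  -0.3283  0.2033] yaw -86.32 tilt [ 0.001  0.    -1.   ] gap 0.178 F [-0.3 -0.  -0.5] q [-0.78  0.48  1.51  0.    1.15  0.73]
shift(10cm) [ 0.616 -6.724  0.034]
turn(360) [-0.     -0.0002  0.0002]
```

```bash
python3 -m inch '[[0.9,[0.1,-0.4,0],[0,0,0]],[0.9,[0.2,-0.8,0],[0,0,0]],[0.9,[0.2,-1,0],[0,0,0]],[0.9,[0.2,-1,0],[0,0,0]]]'
python3 -m inch '[[0.9,[0.1,-0.4,0],[0,0,0]],[0.9,[0.2,-0.8,0],[0,0,0]],[0.9,[0.2,-1,0],[0,0,0]]]'
python3 -m inch '[[0.9,[0.1,-0.4,0],[0,0,0]],[0.9,[0.2,-0.8,0],[0,0,0]],[0.9,[0.2,-1,0],[0,0,0]]]'
python3 -m inch '[[0.9,[0,-0.4,0],[0,0,0]],[0.9,[0,-0.8,0],[0,0,0]],[0.9,[0,-1,0],[0,0,0]]]'
python3 -m inch '[[0.9,[0,-0.4,0],[0,0,0]],[0.9,[0,-0.8,0],[0,0,0]],[0.9,[0,-1,0],[0,0,0]]]'
python3 -m inch '[[0.9,[0,-0.4,0],[0,0,0]],[0.9,[0,-0.8,0],[0,0,0]],[0.9,[0,-1,0],[0,0,0]],[0.9,[0,-1,0],[0,0,0]]]'
python3 go.py 0.5123 0.3466 0.12 -86.4
```

```text
t: 20.9
tcp_pos: [0.5072, -0.2253, 0.2036]
tool_rot: [0.999, 0.033, 0.0, 0.0]
force: [0.6, -1.3, -0.8]
finger_gap: 0.182
t: 21.2
tcp_pos: [0.5223, -0.1262, 0.2037]
tool_rot: [0.999, 0.032, 0.002, 0.001]
force: [0.4, -0.9, -0.3]
finger_gap: 0.178
t: 21.5
tcp_pos: [0.5365, -0.025, 0.2037]
tool_rot: [0.999, 0.032, 0.002, 0.001]
force: [-0.2, -0.4, -0.0]
finger_gap: 0.182
t: 21.8
tcp_pos: [0.5292, 0.0749, 0.2034]
tool_rot: [0.999, 0.032, 0.001, 0.001]
force: [0.1, -0.2, 0.7]
finger_gap: 0.182
t: 22.1
tcp_pos: [0.5234, 0.1748, 0.2033]
tool_rot: [0.999, 0.032, 0.002, 0.001]
force: [-0.1, -1.2, -0.7]
finger_gap: 0.179
t: 22.5
tcp_pos: [0.5174, 0.2748, 0.2029]
tool_rot: [0.999, 0.033, 0.002, 0.001]
force: [-0.2, -0.9, -0.4]
finger_gap: 0.184
t 22.5 tcp [0.5174 0.2748 0.2029] yaw -86.22 tilt [ 0.004 -0.001 -1.   ] gap 0.184 F [-0.2 -0.9 -0.4] q [ 0.3   0.47  1.53 -0.    1.13  1.8 ]
shift(10cm) [-0.006 -0.721  0.828]
turn(360) [ 0.0002 -0.0006  0.0005]
```

```bash
python3 -m inch '[[0.9,[0,-0.4,0],[0,0,0]],[0.9,[0,-0.72,0.2],[0,0,0]],[0.9,[0,-0.72,0.5],[0,0,0]],[0.9,[0,-0.72,0.8],[0,0,0]],[0.9,[0,-0.72,0.9],[0,0,0]],[0.9,[0,-0.72,0.9],[0,0,0]]]'
python3 go.py 0.5123 0.3466 0.0825 -86.4
python3 - <<'E'
from h import *
from station import snapshot
p,d=snapshot("side"); cv2.imwrite("pics/s9.png",cv2.resize(p[70:190,110:270],(800,600),interpolation=cv2.INTER_CUBIC))
p,d=snapshot("top"); cv2.imwrite("pics/t4.png",cv2.resize(p[160:260,60:220],(800,500),interpolation=cv2.INTER_CUBIC))
E
```

```text
t: 23.1
tcp_pos: [0.5121, 0.3428, 0.1112]
tool_rot: [1.0, 0.031, -0.0, 0.002]
force: [0.4, 0.1, 0.5]
finger_gap: 0.18
t 23.1 tcp [0.5121 0.3428 0.1112] yaw -86.49 tilt [-0.001 -0.004 -1.   ] gap 0.18 F [0.4 0.1 0.5] q [ 0.41  0.63  1.53 -0.    0.98  1.92]
shift(10cm) [ 0.004 -0.038  0.287]
turn(360) [ 0.0006  0.0002 -0.0002]
```

View pics/s9.png

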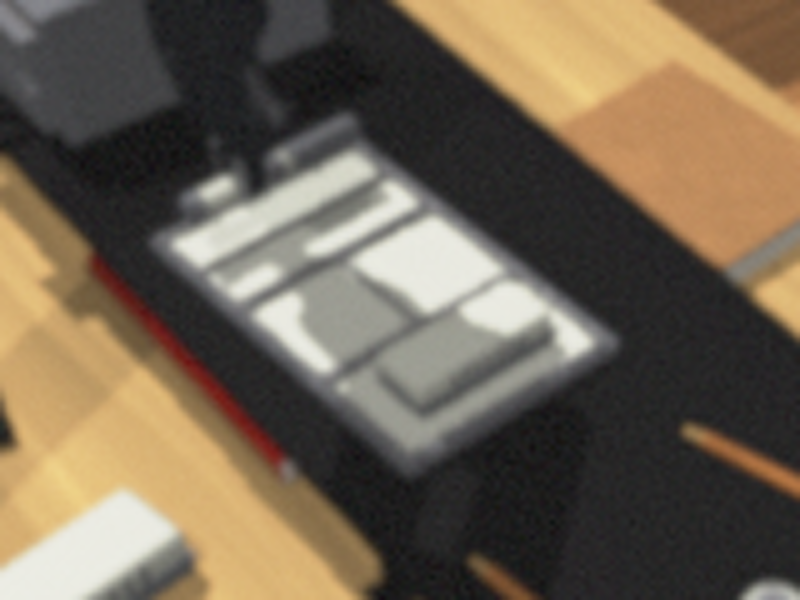

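View pics/t4.png

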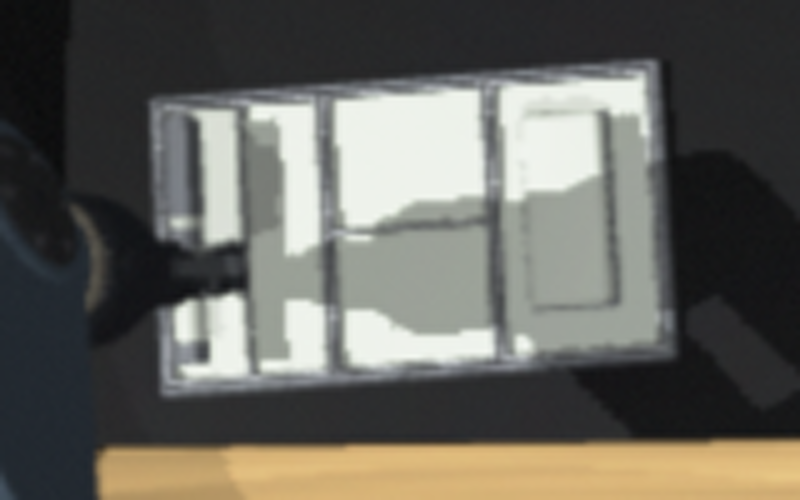

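```bash
python3 -m inch '[[0.9,[-0.01,-0.03,0.1],[0,0,0]],[0.9,[-0.015,-0.04,0.18],[0,0,0]],[0.9,[-0.015,-0.04,0.24],[0,0,0]],[0.9,[-0.015,-0.04,0.27],[0,0,0]],[0.9,[-0.015,-0.04,0.285],[0,0,0]],[0.9,[-0.015,-0.04,0.285],[0,0,0]]]'
python3 go.py 0.5108 0.3466 0.0815 -86.4
```

```text
t: 23.8
tcp_pos: [0.5108, 0.3484, 0.0841]
tool_rot: [1.0, 0.031, 0.001, 0.001]
force: [-0.0, -0.3, -0.6]
finger_gap: 0.182
t 23.8 tcp [0.5108 0.3484 0.0841] yaw -86.42 tilt [ 0.002 -0.002 -1.   ] gap 0.182 F [-0.  -0.3 -0.6] q [ 0.42  0.66  1.55 -0.    0.93  1.93]
shift(10cm) [-0.001  0.018  0.026]
turn(360) [ 0.0003 -0.0003 -0.    ]
```

```bash
python3 -m inch '[[0.9,[0,0,0.01],[0,0,0]],[0.9,[0,0,0.02],[0,0,0]],[0.9,[0,0,0.02],[0,0,0]]]'
python3 -m inch '[[0.3,[0,0,0],[0,0,0]],[0.3,[0,0,0],[0,0,0]],[0.3,[0,0,0],[0,0,0]],[0.3,[0,0,-0.1],[0,0,0]],[0.3,[0,0,-0.4],[0,0,0]],[0.3,[0,0,-0.8],[0,0,0]],[0.3,[0,0,-1],[0,0,0]],[0.3,[0,0,-1],[0,0,0]]]'
python3 -m inch '[[0,[0,0.4,-0.2],[0,0,0]],[-1,[0,0.8,-0.2],[0,0,0]],[-1,[0,1,-0.2],[0,0,0]]]'
python3 -m inch '[[-1,[0,0.4,0],[0,0,0]],[-1,[0,0.8,0],[0,0,0]],[-1,[0,1,0],[0,0,0]]]'
python3 -m inch '[[-1,[0,0.4,0],[0,0,0]],[-1,[0,0.8,0],[0,0,0]],[-1,[0,1,0],[0,0,0]]]'
python3 go.py 0.6527 -0.2575 0.2 0.5
python3 - <<'E'
from h import *
from station import snapshot
p,d=snapshot("top"); cv2.imwrite("pics/t5.png",cv2.resize(p[160:260,60:220],(800,500),interpolation=cv2.INTER_CUBIC))
E
```

```text
t: 24.1
tcp_pos: [0.5109, 0.3484, 0.0824]
tool_rot: [1.0, 0.031, 0.001, 0.001]
force: [0.1, -0.2, -0.5]
finger_gap: 0.18
t: 24.9
tcp_pos: [0.5132, 0.3499, 0.1871]
tool_rot: [0.999, 0.031, 0.006, -0.001]
force: [0.0, 0.8, -0.7]
finger_gap: 0.352
t: 25.2
tcp_pos: [0.5162, 0.2464, 0.2023]
tool_rot: [1.0, 0.031, 0.001, 0.001]
force: [0.3, -0.3, 0.1]
finger_gap: 0.823
t: 25.5
tcp_pos: [0.5222, 0.1463, 0.2019]
tool_rot: [1.0, 0.03, 0.0, 0.001]
force: [1.0, 0.3, 0.2]
finger_gap: 0.997
t: 25.8
tcp_pos: [0.5287, 0.0465, 0.2021]
tool_rot: [1.0, 0.03, 0.0, 0.001]
force: [-0.1, 0.6, -0.3]
finger_gap: 1.0
t 25.8 tcp [0.5287 0.0465 0.2021] yaw -86.55 tilt [ 0.001 -0.002 -1.   ] gap 1.0 F [-0.1  0.6 -0.3] q [-0.12  0.4   1.67 -0.    1.07  1.39]
shift(10cm) [1.055 3.109 0.029]
turn(360) [ 4.000e-04  2.000e-04 -2.418e-01]
```

View pics/t5.png

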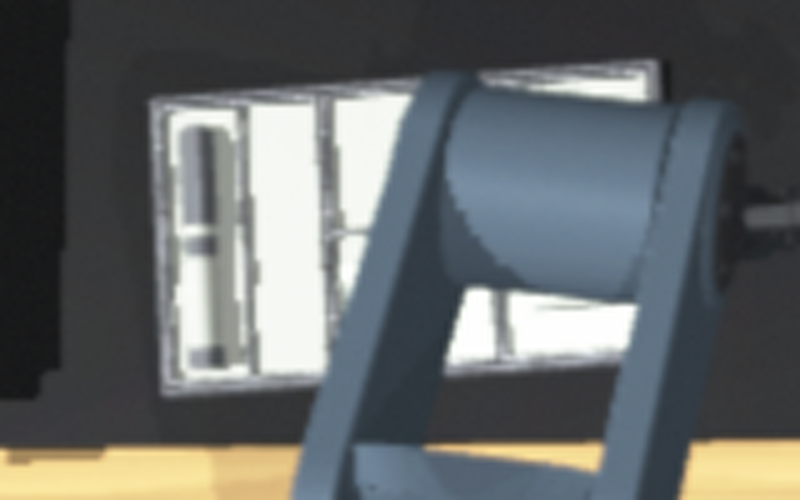

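The marker at about px (205,250) lies flat in the left groove, clear at both ends. Next is the second marker.

```bash
python3 -m inch '[[-1,[0.2,0.4,0],[0,0,-0.02]],[-1,[0.4,0.8,0],[0,0,-0.04]],[-1,[0.5,1,0],[0,0,-0.06]],[-1,[0.7,1,0],[0,0,-0.08]],[-1,[0.9,1,0],[0,0,-0.1]],[-1,[1,1,0],[0,0,-0.12]],[-1,[1,1,0],[0,0,-0.14]],[-1,[1,1,0],[0,0,-0.16]],[-1,[1,1,0],[0,0,-0.18]],[-1,[1,1,0],[0,0,-0.2]],[-1,[1,1,0],[0,0,-0.22]],[-1,[1,1,0],[0,0,-0.242]],[-1,[1,1,0],[0,0,-0.242]],[-1,[1,1,0],[0,0,-0.242]]]'
python3 -m inch '[[-1,[-0.4,0,0],[0,0,0]],[-1,[-0.8,0,0],[0,0,0]],[-1,[-1,0,0],[0,0,0]]]'
python3 -m inch '[[-1,[-0.4,0,0],[0,0,0]],[-1,[-0.8,0,0],[0,0,0]],[-1,[-1,0,0],[0,0,0]],[-1,[-1,0,0.2],[0,0,0]],[-1,[-1,0,0.6],[0,0,0]],[-1,[-1,0,0.6],[0,0,0]],[-1,[-1,0,0.6],[0,0,0]]]'
python3 go.py 0.6527 -0.2594 0.1 0.5
```

```text
t: 27.25
tcp_pos: [0.6349, -0.0437, 0.2027]
tool_rot: [0.704, 0.711, 0.0, 0.001]
force: [0.6, 0.9, -0.4]
finger_gap: 1.0
t: 27.55
tcp_pos: [0.6366, -0.147, 0.2033]
tool_rot: [0.704, 0.71, 0.0, 0.002]
force: [-0.6, -0.8, 0.3]
finger_gap: 1.002
t: 28.25
tcp_pos: [0.6375, -0.2433, 0.1431]
tool_rot: [0.703, 0.711, 0.0, 0.0]
force: [0.2, -0.1, 1.1]
finger_gap: 1.0
t 28.25 tcp [ 0.6375 -0.2433  0.1431] yaw 0.7 tilt [ 0.  0. -1.] gap 1.0 F [ 0.2 -0.1  1.1] q [-0.53  0.67  1.33  0.    1.14 -0.54]
shift(10cm) [-0.163  0.15   0.431]
turn(360) [ 0.0001 -0.      0.0005]
```

```bash
python3 -m inch '[[-1,[-0.16,0.15,0],[0,0,0]],[-1,[-0.16,0.15,0.2],[0,0,0]],[-1,[-0.16,0.15,0.4],[0,0,0]],[-1,[-0.16,0.15,0.43],[0,0,0]],[-1,[-0.16,0.15,0.43],[0,0,0]]]'
python3 go.py 0.6527 -0.2594 0.074 0.5
python3 - <<'E'
from h import *
from station import snapshot
p,d=snapshot("side"); cv2.imwrite("pics/s10.png",cv2.resize(p[150:250,250:370],(720,600),interpolation=cv2.INTER_CUBIC))
E
```

```text
t: 28.75
tcp_pos: [0.6539, -0.2601, 0.102]
tool_rot: [0.703, 0.712, 0.001, 0.002]
force: [-0.6, 1.0, -0.2]
finger_gap: 1.0
t 28.75 tcp [ 0.6539 -0.2601  0.102 ] yaw 0.72 tilt [ 0.004 -0.002 -1.   ] gap 1.0 F [-0.6  1.  -0.2] q [-0.54  0.74  1.3   0.    1.09 -0.55]
shift(10cm) [ 0.008 -0.013  0.28 ]
turn(360) [0.0006 0.0004 0.0006]
```

View pics/s10.png

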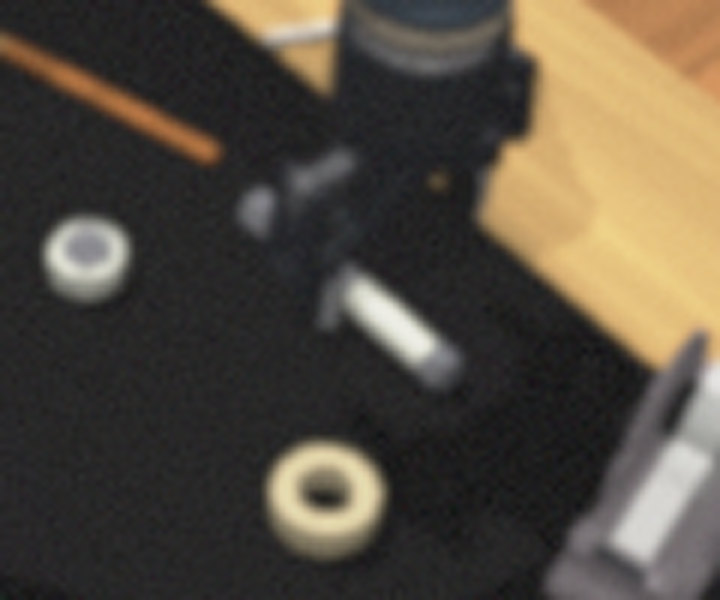

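```bash
python3 -m inch '[[-1,[0.01,-0.01,0.12],[0,0,0]],[-1,[0.01,-0.01,0.22],[0,0,0]],[-1,[0.01,-0.01,0.28],[0,0,0]],[-1,[0.01,-0.01,0.28],[0,0,0]],[0,[0.01,-0.01,0.28],[0,0,0]],[0.5,[0.01,-0.01,0.28],[0,0,0]],[0.8,[0.01,-0.01,0.28],[0,0,0]],[0.8,[0.01,-0.01,0.28],[0,0,0]],[0.8,[0.01,-0.01,0.28],[0,0,0]],[0.8,[0.01,-0.01,0.28],[0,0,0]],[0.8,[0.01,-0.01,0.28],[0,0,0]],[0.8,[0.01,-0.01,0.28],[0,0,0]],[0.8,[0.01,-0.01,0.28],[0,0,0]]]' 30
python3 -m inch '[[0.9,[0,0,-0.1],[0,0,0]],[0.9,[0,0,-0.3],[0,0,0]],[0.9,[0,0,-0.6],[0,0,0]],[0.9,[0,0,-1],[0,0,0]],[0.9,[0,0,-1],[0,0,0]],[0.9,[0,0,-1],[0,0,0]]]' 35
python3 go.py 0.5145 0.303 0.2 -86.4
python3 - <<'E'
from h import *
from station import snapshot
p,d=snapshot("side"); cv2.imwrite("pics/s11.png",cv2.resize(p[140:240,250:370],(720,600),interpolation=cv2.INTER_CUBIC))
E
```

```text
t: 30.1
tcp_pos: [0.6526, -0.2596, 0.0732]
tool_rot: [0.703, 0.711, 0.0, 0.002]
force: [0.1, -0.1, 1.8]
finger_gap: 0.181
t: 30.7
tcp_pos: [0.6525, -0.2595, 0.1746]
tool_rot: [0.703, 0.711, 0.001, 0.003]
force: [-0.1, -0.6, 0.3]
finger_gap: 0.18
t 30.7 tcp [ 0.6525 -0.2595  0.1746] yaw 0.7 tilt [ 0.005 -0.003 -1.   ] gap 0.18 F [-0.1 -0.6  0.3] q [-0.54  0.66  1.25 -0.    1.23 -0.55]
shift(10cm) [ 5.64  -1.31  -0.279]
turn(360) [ 1.00e-03 -2.00e-04  2.42e-01]
```

View pics/s11.png

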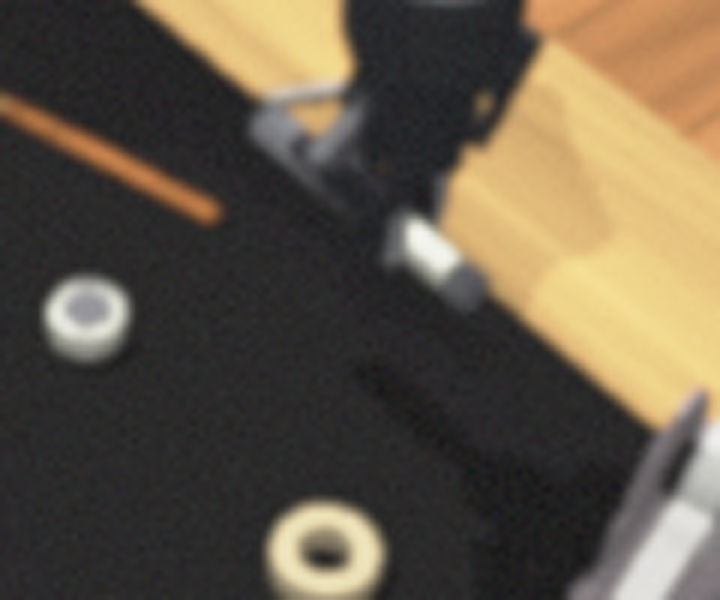

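```bash
python3 -m inch '[[0.9,[0.2,-0.1,-0.1],[0,0,0]],[0.9,[0.5,-0.3,-0.28],[0,0,0.02]],[0.9,[0.8,-0.5,-0.28],[0,0,0.04]],[0.9,[1,-0.7,-0.28],[0,0,0.06]],[0.9,[1,-0.9,-0.28],[0,0,0.08]],[0.9,[1,-1,-0.28],[0,0,0.1]],[0.9,[1,-1,-0.28],[0,0,0.12]],[0.9,[1,-1,-0.28],[0,0,0.14]],[0.9,[1,-1,-0.28],[0,0,0.16]],[0.9,[1,-1,-0.28],[0,0,0.18]],[0.9,[1,-1,-0.28],[0,0,0.2]],[0.9,[1,-1,-0.28],[0,0,0.22]],[0.9,[1,-1,-0.28],[0,0,0.242]],[0.9,[1,-1,-0.28],[0,0,0.242]],[0.9,[1,-1,-0.28],[0,0,0.242]]]'
python3 go.py 0.5145 0.303 0.2 -86.4
python3 -m inch '[[0.9,[0,-0.4,0],[0,0,0]],[0.9,[0,-0.8,0],[0,0,0]],[0.9,[0,-1,0],[0,0,0]]]'
python3 -m inch '[[0.9,[0,-0.4,0],[0,0,0]],[0.9,[0,-0.8,0],[0,0,0]],[0.9,[0,-1,0],[0,0,0]]]'
python3 -m inch '[[0.9,[0,-0.4,0],[0,0,0]],[0.9,[0,-0.8,0],[0,0,0]],[0.9,[0,-1,0],[0,0,0]]]'
python3 -m inch '[[0.9,[0,-0.4,0],[0,0,0]],[0.9,[0,-0.8,0],[0,0,0]],[0.9,[0,-1,0],[0,0,0]],[0.9,[0,-1,0],[0,0,0]]]'
python3 go.py 0.5145 0.303 0.112 -86.4
```

```text
t: 32.25
tcp_pos: [0.5499, -0.16, 0.1991]
tool_rot: [0.999, 0.033, 0.0, 0.0]
force: [0.2, 0.4, 0.7]
finger_gap: 0.181
t 32.25 tcp [ 0.5499 -0.16    0.1991] yaw -86.26 tilt [ 0. -0. -1.] gap 0.181 F [0.2 0.4 0.7] q [-0.48  0.46  1.57 -0.    1.11  1.03]
shift(10cm) [-0.051 -4.643 -0.011]
turn(360) [ 0.0001 -0.      0.0004]
t: 32.55
tcp_pos: [0.543, -0.0578, 0.1994]
tool_rot: [0.999, 0.033, 0.0, -0.0]
force: [0.8, -0.4, 0.2]
finger_gap: 0.184
t: 32.85
tcp_pos: [0.5369, 0.0421, 0.1994]
tool_rot: [0.999, 0.033, 0.0, 0.0]
force: [-0.0, -0.5, -0.3]
finger_gap: 0.181
t: 33.15
tcp_pos: [0.5309, 0.1418, 0.1993]
tool_rot: [0.999, 0.034, 0.001, 0.0]
force: [-0.3, 0.2, 0.1]
finger_gap: 0.18
t: 33.55
tcp_pos: [0.5249, 0.2415, 0.199]
tool_rot: [0.999, 0.034, 0.001, 0.001]
force: [-1.0, 0.3, -0.4]
finger_gap: 0.178
t 33.55 tcp [0.5249 0.2415 0.199 ] yaw -86.07 tilt [ 0.002 -0.001 -1.   ] gap 0.178 F [-1.   0.3 -0.4] q [ 0.24  0.47  1.56 -0.    1.12  1.74]
shift(10cm) [-0.063 -0.622  0.869]
turn(360) [ 0.0002 -0.0003  0.0009]
```

```bash
python3 -m inch '[[0.9,[-0.06,-0.4,0],[0,0,0]],[0.9,[-0.06,-0.62,0.2],[0,0,0]],[0.9,[-0.06,-0.62,0.5],[0,0,0.0005]],[0.9,[-0.06,-0.62,0.8],[0,0,0.0005]],[0.9,[-0.06,-0.62,0.9],[0,0,0.0005]],[0.9,[-0.06,-0.62,0.9],[0,0,0.0005]],[0.9,[-0.06,-0.62,0.9],[0,0,0.0005]]]'
python3 go.py 0.5145 0.303 0.0815 -86.4
python3 - <<'E'
from h import *
from station import snapshot
p,d=snapshot("top"); cv2.imwrite("pics/t6.png",cv2.resize(p[160:260,60:220],(800,500),interpolation=cv2.INTER_CUBIC))
E
```

```text
t: 34.25
tcp_pos: [0.5171, 0.2998, 0.1102]
tool_rot: [1.0, 0.03, 0.002, 0.001]
force: [-0.8, 0.8, 0.3]
finger_gap: 0.181
t 34.25 tcp [0.5171 0.2998 0.1102] yaw -86.62 tilt [ 0.004 -0.001 -1.   ] gap 0.181 F [-0.8  0.8  0.3] q [ 0.34  0.6   1.59 -0.    0.95  1.85]
shift(10cm) [-0.025 -0.034  0.287]
turn(360) [ 0.0003 -0.0006 -0.0006]
```

View pics/t6.png

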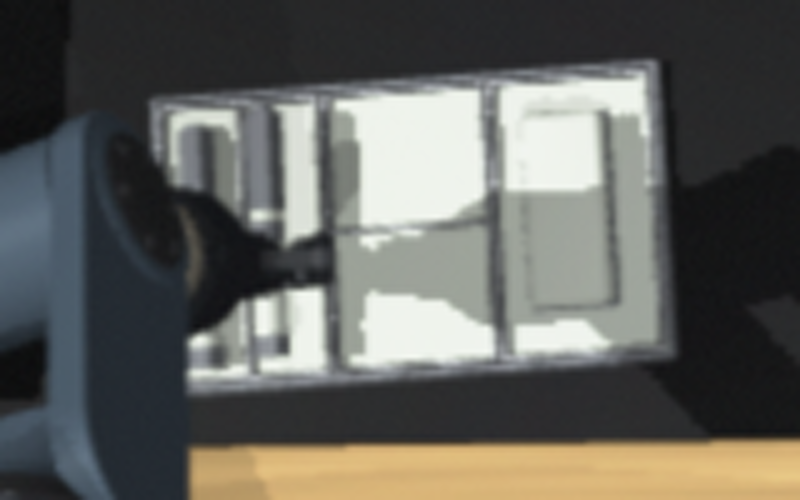

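```bash
python3 -m inch '[[0.9,[-0.03,-0.03,0.1],[0,0,0]],[0.9,[-0.04,-0.03,0.18],[0,0,0]],[0.9,[-0.04,-0.03,0.24],[0,0,0]],[0.9,[-0.04,-0.03,0.27],[0,0,0]],[0.9,[-0.04,-0.03,0.285],[0,0,0]],[0.9,[-0.04,-0.03,0.285],[0,0,0]]]'
python3 go.py 0.5125 0.303 0.081 -86.4
```

```text
t: 34.9
tcp_pos: [0.512, 0.3029, 0.0807]
tool_rot: [1.0, 0.03, 0.001, 0.001]
force: [-1.3, -0.1, 0.7]
finger_gap: 0.184
t 34.9 tcp [0.512  0.3029 0.0807] yaw -86.6 tilt [ 0.002 -0.002 -1.   ] gap 0.184 F [-1.3 -0.1  0.7] q [ 0.35  0.64  1.61 -0.    0.88  1.86]
shift(10cm) [ 0.005 -0.001 -0.003]
turn(360) [ 0.0003 -0.0003 -0.0006]
```

```bash
python3 -m inch '[[0.3,[0,0,0],[0,0,0]],[0.3,[0,0,0],[0,0,0]],[0.3,[0,0,0],[0,0,0]],[0.3,[0,0,-0.1],[0,0,0]],[0.3,[0,0,-0.4],[0,0,0]],[0.3,[0,0,-0.8],[0,0,0]],[0.3,[0,0,-1],[0,0,0]],[0.3,[0,0,-1],[0,0,0]]]'
python3 -m inch '[[0,[0,0.4,-0.1],[0,0,0]],[-1,[0.2,0.8,-0.1],[0,0,0]],[-1,[0.3,1,-0.1],[0,0,0]]]'
python3 -m inch '[[-1,[0,0.4,0],[0,0,0]],[-1,[0,0.8,0],[0,0,0]],[-1,[0,1,0],[0,0,0]]]'
python3 -m inch '[[-1,[0,0.4,0],[0,0,0]],[-1,[0,0.8,0],[0,0,0]],[-1,[0,1,0],[0,0,0]]]'
python3 -m inch '[[-1,[0,0.4,0],[0,0,0]],[-1,[0,0.8,0],[0,0,0]],[-1,[0,1,0],[0,0,0]],[-1,[0,1,0],[0,0,0]]]'
python3 go.py 0.5665 -0.1447 0.15 -86.4
python3 - <<'E'
from h import *
from station import snapshot
p,d=snapshot("top"); cv2.imwrite("pics/t7.png",cv2.resize(p[140:280,60:320],(800,431),interpolation=cv2.INTER_CUBIC))
E
```

```text
t: 35.7
tcp_pos: [0.5145, 0.3034, 0.1856]
tool_rot: [1.0, 0.03, 0.006, 0.0]
force: [0.8, -0.5, 0.4]
finger_gap: 0.347
t: 36.0
tcp_pos: [0.5482, 0.202, 0.1911]
tool_rot: [1.0, 0.029, 0.001, 0.002]
force: [0.0, -0.1, 0.4]
finger_gap: 0.821
t: 36.3
tcp_pos: [0.5527, 0.1018, 0.1905]
tool_rot: [1.0, 0.029, -0.0, 0.002]
force: [1.0, 0.1, -0.6]
finger_gap: 1.001
t: 36.6
tcp_pos: [0.5588, 0.002, 0.1909]
tool_rot: [1.0, 0.029, 0.0, 0.002]
force: [0.2, 0.3, 0.8]
finger_gap: 1.002
t: 37.0
tcp_pos: [0.5649, -0.0977, 0.191]
tool_rot: [1.0, 0.028, 0.001, 0.001]
force: [0.0, 0.7, 0.2]
finger_gap: 1.004
t 37.0 tcp [ 0.5649 -0.0977  0.191 ] yaw -86.83 tilt [ 0.001 -0.003 -1.   ] gap 1.004 F [0.  0.7 0.2] q [-0.36  0.47  1.58 -0.    1.09  1.15]
shift(10cm) [-0.011  0.469  0.411]
turn(360) [ 0.0005 -0.0002 -0.0012]
```

View pics/t7.png

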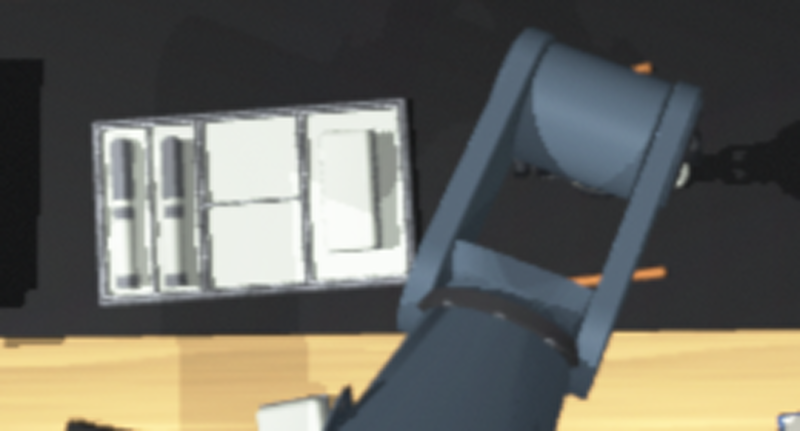

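Both markers are in their grooves at (122,212) and (175,212), and the eraser is in its bay at (348,190). Now the magnet.

```bash
python3 -m inch '[[-1,[0,0.3,0],[0,0,0]],[-1,[-0.01,0.47,0.2],[0,0,0]],[-1,[-0.01,0.47,0.5],[0,0,0]],[-1,[-0.01,0.47,0.9],[0,0,0]],[-1,[-0.01,0.47,0.9],[0,0,0]],[-1,[-0.01,0.47,0.9],[0,0,0]]]'
python3 go.py 0.5665 -0.1447 0.072 -86.4
python3 - <<'E'
from h import *
from station import snapshot
p,d=snapshot("side"); cv2.imwrite("pics/s12.png",cv2.resize(p[140:240,210:330],(720,600),interpolation=cv2.INTER_CUBIC))
E
```

```text
t: 37.65
tcp_pos: [0.5667, -0.1402, 0.1015]
tool_rot: [1.0, 0.03, 0.0, 0.0]
force: [-0.2, -0.0, 0.4]
finger_gap: 1.001
t 37.65 tcp [ 0.5667 -0.1402  0.1015] yaw -86.52 tilt [ 0.    -0.001 -1.   ] gap 1.001 F [-0.2 -0.   0.4] q [-0.43  0.6   1.63 -0.    0.91  1.08]
shift(10cm) [-0.005  0.044  0.295]
turn(360) [ 0.0001 -0.     -0.0003]
```

View pics/s12.png

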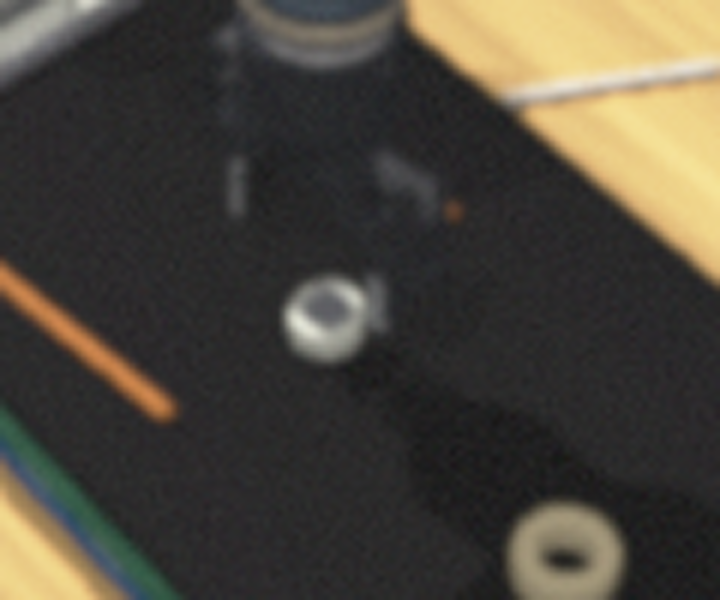

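```bash
python3 -m inch '[[-1,[0,0.03,0.12],[0,0,0]],[-1,[0,0.03,0.22],[0,0,0]],[-1,[0,0.03,0.29],[0,0,0]],[-1,[0,0.03,0.29],[0,0,0]],[0,[0,0.03,0.29],[0,0,0]],[0.4,[0,0.03,0.29],[0,0,0]],[0.4,[0,0.03,0.29],[0,0,0]],[0.4,[0,0.03,0.29],[0,0,0]],[0.4,[0,0.03,0.29],[0,0,0]],[0.4,[0,0.03,0.29],[0,0,0]],[0.4,[0,0.03,0.29],[0,0,0]]]' 30
python3 go.py
python3 -m inch '[[0.6,[0,0,-0.1],[0,0,0]],[0.6,[0,0,-0.3],[0,0,0]],[0.6,[0,0,-0.6],[0,0,0]],[0.6,[0,0,-1],[0,0,0]],[0.6,[0,0,-1],[0,0,0]],[0.6,[0,0,-1],[0,0,0]]]' 35
python3 go.py 0.5043 0.233 0.18 -86.4
python3 - <<'E'
from h import *
from station import snapshot
p,d=snapshot("side"); cv2.imwrite("pics/s13.png",cv2.resize(p[120:220,210:330],(720,600),interpolation=cv2.INTER_CUBIC))
E
```

```text
t: 38.8
tcp_pos: [0.5681, -0.1448, 0.0734]
tool_rot: [1.0, 0.03, 0.002, 0.001]
force: [0.1, -0.2, 5.2]
finger_gap: 0.405
t 38.8 tcp [ 0.5681 -0.1448  0.0734] yaw -86.6 tilt [ 0.004 -0.002 -1.   ] gap 0.405 F [ 0.1 -0.2  5.2] q [-0.44  0.65  1.64 -0.    0.85  1.07]
t: 39.4
tcp_pos: [0.5677, -0.1445, 0.174]
tool_rot: [1.0, 0.03, 0.002, 0.001]
force: [-0.0, 0.4, -1.5]
finger_gap: 0.404
t 39.4 tcp [ 0.5677 -0.1445  0.174 ] yaw -86.6 tilt [ 0.004 -0.003 -1.   ] gap 0.404 F [-0.   0.4 -1.5] q [-0.44  0.51  1.57 -0.    1.07  1.07]
shift(10cm) [-0.409 -3.806 -0.073]
turn(360) [ 0.0004 -0.0007 -0.0006]
```

View pics/s13.png

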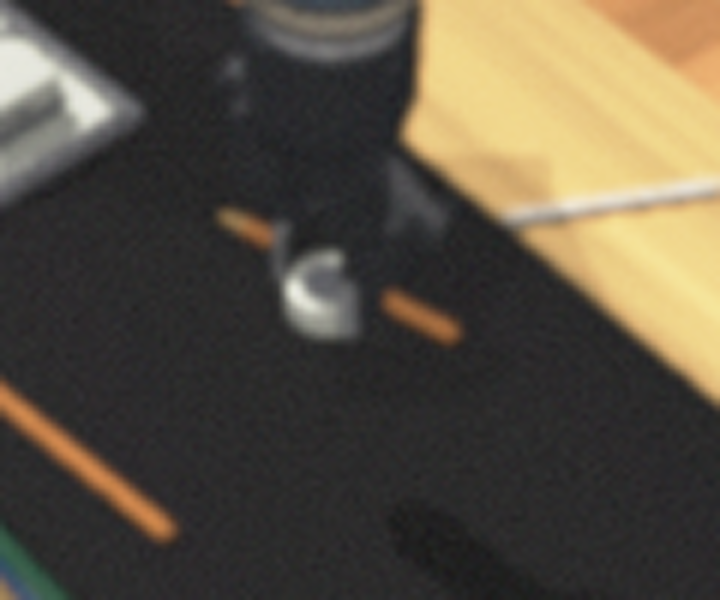

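```bash
python3 -m inch '[[0.6,[-0.1,-0.3,-0.1],[0,0,0]],[0.6,[-0.2,-0.7,-0.2],[0,0,0]],[0.6,[-0.3,-1,-0.2],[0,0,0]],[0.6,[-0.3,-1,-0.2],[0,0,0]]]'
python3 -m inch '[[0.6,[0,-0.4,0],[0,0,0]],[0.6,[0,-0.8,0],[0,0,0]],[0.6,[0,-1,0],[0,0,0]]]'
python3 -m inch '[[0.6,[0,-0.4,0],[0,0,0]],[0.6,[0,-0.8,0],[0,0,0]],[0.6,[0,-1,0],[0,0,0]],[0.6,[0,-1,0],[0,0,0]]]'
python3 go.py 0.504 0.2315 0.11 -86.4
```

```text
t: 39.85
tcp_pos: [0.5274, -0.0422, 0.1908]
tool_rot: [1.0, 0.031, -0.002, -0.001]
force: [-0.7, -0.2, -0.3]
finger_gap: 0.403
t: 40.15
tcp_pos: [0.5241, 0.0555, 0.1908]
tool_rot: [1.0, 0.03, -0.001, 0.0]
force: [-0.4, -0.3, -0.3]
finger_gap: 0.402
t: 40.55
tcp_pos: [0.5186, 0.1553, 0.1907]
tool_rot: [1.0, 0.031, -0.0, 0.001]
force: [0.8, 0.3, -0.0]
finger_gap: 0.398
t 40.55 tcp [0.5186 0.1553 0.1907] yaw -86.4 tilt [-0.    -0.002 -1.   ] gap 0.398 F [ 0.8  0.3 -0. ] q [ 0.09  0.43  1.65 -0.    1.06  1.59]
shift(10cm) [-0.098 -0.771  0.805]
turn(360) [ 0.0002  0.0001 -0.    ]
```

```bash
python3 -m inch '[[0.6,[-0.1,-0.4,0],[0,0,0]],[0.6,[-0.1,-0.77,0.1],[0,0,0]],[0.6,[-0.1,-0.77,0.5],[0,0,0]],[0.6,[-0.1,-0.77,0.8],[0,0,0]],[0.6,[-0.1,-0.77,0.8],[0,0,0]],[0.6,[-0.1,-0.77,0.8],[0,0,0]]]'
python3 go.py 0.504 0.2315 0.0805 -86.4
python3 - <<'E'
from h import *
from station import snapshot
p,d=snapshot("side"); cv2.imwrite("pics/s14.png",cv2.resize(p[80:180,120:240],(720,600),interpolation=cv2.INTER_CUBIC))
E
```

```text
t: 41.15
tcp_pos: [0.5053, 0.2283, 0.1113]
tool_rot: [1.0, 0.029, 0.0, 0.001]
force: [-0.9, -1.2, 0.5]
finger_gap: 0.407
t 41.15 tcp [0.5053 0.2283 0.1113] yaw -86.67 tilt [ 0.    -0.002 -1.   ] gap 0.407 F [-0.9 -1.2  0.5] q [ 0.22  0.56  1.69 -0.    0.89  1.74]
shift(10cm) [-0.012 -0.033  0.308]
turn(360) [ 0.0004 -0.0001 -0.0007]
```

View pics/s14.png

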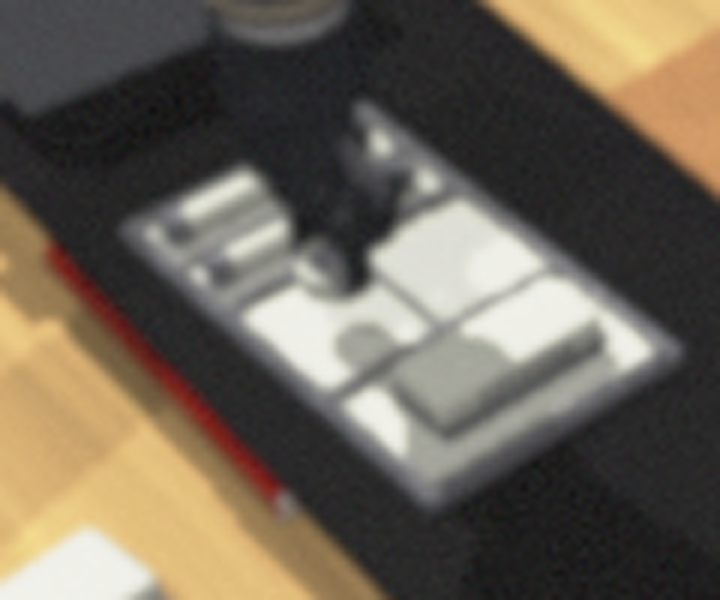

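Magnet hovers over the near cell. I'll lower it and release.

```bash
python3 -m inch '[[0.6,[-0.01,-0.02,0.1],[0,0,0]],[0.6,[-0.01,-0.02,0.2],[0,0,0]],[0.6,[-0.01,-0.02,0.27],[0,0,0]],[0.6,[-0.01,-0.02,0.3],[0,0,0]],[0.6,[-0.01,-0.02,0.3],[0,0,0]],[0.6,[-0.01,-0.02,0.3],[0,0,0]]]'
python3 -m inch '[[-0.1,[0,0,0],[0,0,0]],[-0.1,[0,0,0],[0,0,0]],[-0.1,[0,0,0],[0,0,0]],[-0.1,[0,0,0],[0,0,0]],[-0.1,[0,0,-0.1],[0,0,0]],[-0.1,[0,0,-0.4],[0,0,0]],[-0.1,[0,0,-0.8],[0,0,0]],[-0.1,[0,0,-1],[0,0,0]],[-0.1,[0,0,-1],[0,0,0]]]'
python3 -m inch '[[-0.1,[0,0.4,-0.2],[0,0,0]],[-1,[0,0.8,-0.4],[0,0,0]],[-1,[0,1,-0.4],[0,0,0]]]'
python3 -m inch '[[-1,[0,0.4,0],[0,0,0]],[-1,[0,0.8,0],[0,0,0]],[-1,[0,1,0],[0,0,0]]]'
python3 -m inch '[[-1,[0,0.4,0],[0,0,0]],[-1,[0,0.8,0],[0,0,0]],[-1,[0,1,0],[0,0,0]],[-1,[0,1,0],[0,0,0]]]'
python3 - <<'E'
from h import *
from station import snapshot
p,d=snapshot("top"); cv2.imwrite("pics/t8.png",cv2.resize(p,(800,600),interpolation=cv2.INTER_CUBIC))
cv2.imwrite("pics/t8c.png",cv2.resize(p[160:250,70:220],(800,480),interpolation=cv2.INTER_CUBIC))
C=cloud("top",d)
for n,(x,y) in dict(er1=(.59,.142),er2=(.505,.139),m1=(.56,.350),m1b=(.48,.3446),m2=(.56,.306),m2b=(.48,.30),mag=(.504,.231)).items():
    u,v=proj("top",[x,y,.125])[0].round().astype(int); print(n,np.median(C[v-1:v+2,u-1:u+2,2]).round(4))
p,d=snapshot("side"); cv2.imwrite("pics/s15.png",cv2.resize(p[80:180,120:240],(720,600),interpolation=cv2.INTER_CUBIC))
E
```

```text
t: 41.8
tcp_pos: [0.5044, 0.2314, 0.0821]
tool_rot: [1.0, 0.03, 0.001, 0.001]
force: [0.3, 0.1, -0.8]
finger_gap: 0.401
t: 42.7
tcp_pos: [0.5066, 0.2322, 0.1862]
tool_rot: [1.0, 0.03, 0.006, -0.0]
force: [0.7, 0.7, 0.3]
finger_gap: 0.548
t: 43.0
tcp_pos: [0.5111, 0.1296, 0.224]
tool_rot: [1.0, 0.029, 0.003, 0.001]
force: [0.7, -0.5, -0.3]
finger_gap: 0.868
t: 43.3
tcp_pos: [0.5152, 0.0293, 0.2217]
tool_rot: [1.0, 0.029, 0.001, 0.001]
force: [0.4, 0.6, 1.0]
finger_gap: 0.999
t: 43.7
tcp_pos: [0.5215, -0.0705, 0.2218]
tool_rot: [1.0, 0.028, 0.001, 0.001]
force: [-0.3, 0.7, -0.4]
finger_gap: 1.004
er1 0.1345
er2 0.1357
m1 0.1257
m1b 0.1234
m2 0.1236
m2b 0.1243
mag 0.1243
```

View pics/t8.png

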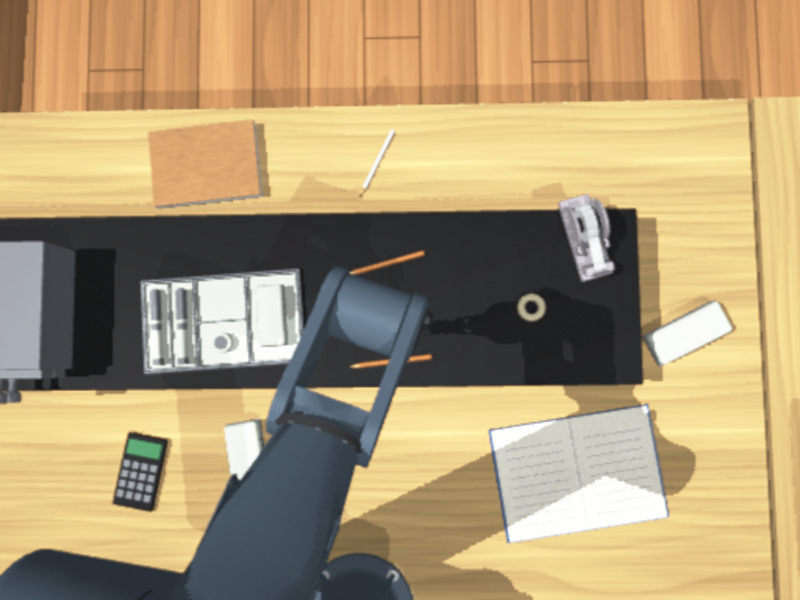

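View pics/t8c.png

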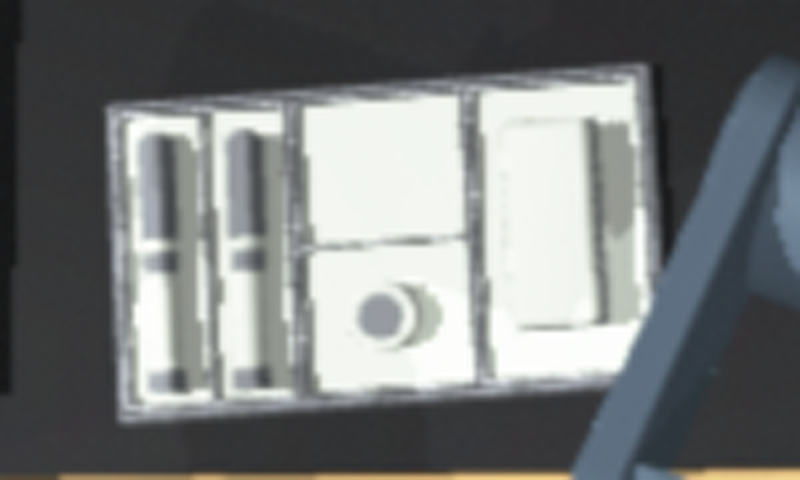

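View pics/s15.png

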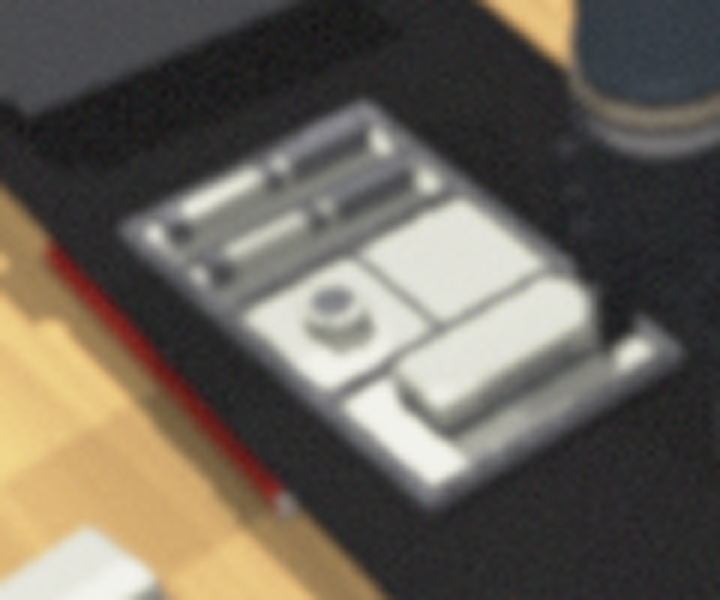

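```bash
python3 go.py; python3 -c "
from station import sign_off; print(sign_off())"
```

```text
t 43.8 tcp [ 0.5209 -0.0676  0.2218] yaw -86.68 tilt [ 0.001 -0.    -1.   ] gap 1.0 F [-0.5  0.6  0.3] q [-0.34  0.37  1.66 -0.    1.12  1.17]
the job is handed in; nothing more can be done
None
```

The kit is put away and the job was handed in at 43.8 s. I placed the eraser felt down in the plain insert, then one marker in each groove, then the magnet in the near cell.

**Last checks:**
- **Seating:** both cameras showed every item inside its insert and clear of the walls. Depth readings put the tops close to what lying flat on the floor would give:

| Item | Measured top (m) | Expected top (m) |
|---|---|---|
| Eraser | 0.1345–0.1357 | 0.135 |
| Markers | 0.1234–0.1257 | 0.125 |
| Magnet | 0.1243 | 0.123 |

- **Look-alikes:** the tape roll, the white pencil, the larger block off the shelf and the visible ends of the two brown pencils looked unmoved. The arm hid the other end of each brown pencil and part of the grey block on the table.
- **At hand-in:** the gripper was open and clear of everything.

**What disagreed:** the real finger ends sit about 31 mm (shut) to 43 mm (open) behind the reported TCP. My first try at the eraser therefore closed in the air above it, touching nothing. I measured the offset with the side camera and used it for every grasp after that.

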